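Set up the inspection magnifier over a control module

TASK

Get the control module ready for inspection: take the magnifier off its wooden rest, feed the bare end of its square bar straight down through the tilted sleeve on the stand until the collar sits against the sleeve's mouth, lens lying flat across so that it faces the nest, and then swing the clamp lever clockwise (seen from above) to its stop. Seat the finned module in the tight nest on the stand's base plate, rocked in as needed, until it lies flat on the bottom, either way round, and leave the screwdriver, jar and screw tray where they are.

Things in the scene. Friction and masses are not known exactly. Their poses are not given: they have to be found in the camera images.
- boom_grip (a point): Loose magnifier boom, 0.2 kg: steel bar 14 mm square, 176 mm long, a round lens ring on one end, 240 mm overall, balanced about here. Point on the bar's axis in the bare 40 mm stretch between collar and lens: grip here, across y. x runs along the bar to the lens, z square to the lens's flat. Bare end at x -146 mm, collar (24 mm square) x -34 to -26, black lens ring (66 mm across, 14 thick) x +28 to +94.
- boom_collar (a point): Point on the bar's axis in the collar's face towards the bare end, 34 mm from boom_grip. When the bar is home it lies on sleeve_mouth. Axes as boom_grip.
- boom_rest: Fixed wooden rest in which the boom starts, level, its axis 50 mm above the bench. Origin on the bench under boom_grip, x along the bar to the lens. A U-notch block holds the bar at x -100 mm (lift 20 mm to clear it), a flat block 40 mm long carries the lens at x +66; between them it is free down to a foot plate 12 mm thick, 80 mm wide.
- sleeve_mouth (a point): Centre of the upper mouth of the stand's square guide sleeve: bore 16.4 mm square, 60 mm long, 26 mm square outside, open at both ends, mouth flared at 45 degrees to about 22 mm. x along the sleeve, out of the mouth, upwards and away from the robot (the bar enters along -x), y level, z square to its top. The sleeve's middle, 30 mm behind the mouth, is 165 mm above the bench on a pillar.
- head_tilt (a joint): Angle of the sleeve above level, rad; set between 0.45 and 0.66 at the start. A very stiff joint (6 N m); it need not be touched.
- clamp_lever (a joint): Angle of the black clamp lever on the sleeve's top, rad: starts 0 to 0.2 (open), stop at 1.2 (clamped). Turns clockwise seen from above about the sleeve's z through its middle; its screw presses on the bar. About 2.5 N at the tip; stays where left. Direction from the sleeve's x axis: 70 degrees clockwise at 0 (to the robot's right), 139 degrees clockwise at 1.2 (right and back).
- lever_tip (a point): Centre of the 18 mm ball on the end of the clamp lever, 70 mm from its turning axis and 43 mm above the sleeve's axis (along the sleeve's z). The arm is a 12 mm round bar that drops 8 mm towards the turning axis. Axes turn with the lever.
- nest_floor (a point): Centre of the floor, 12 mm above the bench, of the nest on the stand's base plate: a pocket 92.4 mm (x) by 52.4 mm (y), 14 mm deep, walls 8 mm thick; the middle 52 mm of both long walls (along x) is open for the fingers. x points along the stand away from the pillar, whose axis is 195 mm off, z up.
- module_centre (a point): Loose control module, 0.22 kg: aluminium housing 90 (x) by 50 (y) by 24 mm (z), low fins on top and a black connector 26 x 38 x 10 mm on top of its +x end. Point at the housing's centre, 12 mm above its underside. Starts flat on the bench; grip across the 50 mm width. Seated in the nest it is 12 mm above nest_floor.
- screwdriver: Bystander: screwdriver lying on the bench, 200 mm; leave it alone.
- flux_jar: Bystander: small jar, 52 mm across and 60 mm high; leave it alone.
- screw_tray: Bystander: black divided screw tray 80 x 130 x 30 mm; leave it alone.
Things that resemble listed ones, but are neither listed nor needed, are in the scene too. Of the things that look like the part that bears module_centre, take the one that is farthest from the robot's base at the start.

How it is judged:
By the outcome, as a careful person would: the job done as asked, in the order asked, and still so for the second after the job is handed in, with the robot touching nothing.
It also fails if it takes over 72 s, if anything falls off the work surface, if the arm or the gripper's body presses on something with over 40 N, if the wrist force passes 120 N, or if a joint passes its speed limit or range.

ROBOT

A 7-joint arm with a two-finger parallel gripper is mounted at the origin on the work surface. World frame = base frame: x ahead of the robot, y to its left, z up, the work surface at z = 0. Lengths are in m, angles in rad, forces in N, time in s.
With the tool pointing down it reaches from about 0.4 to 0.75 m from the base axis. Payload 19.5 kg.
Tool frame: the origin (TCP) lies at the very end of the fingers, on their centre line; the grasp point (between the pads) lies 19 mm behind it; z points along the fingers, y is the line along which they close (so a half turn about z gives the same grasp; the last joint's range is limited). The gripper opens to 85 mm and grips with 20 to 120 N. Pads are 22 mm wide; open, the fingers measure 114 mm over their backs; the gripper's body (76 mm by 85 mm) begins 54 mm behind the grasp point. The pads swing forward as they close: fully open they stand 13 mm farther back than shut.
Start: joints at [1.191, 0.707, -0.028, 1.485, 0.022, 0.951, -0.075], TCP at [0.191, -0.542, 0.231] pointing down, gripper open.
Joint ranges: [-2.71, 2.71], [-0.32, 2.16], [-1.57, 1.52], [0, 2.45], [-1.46, 4.6], [0, 2.02], [-2.83, 2.83]. Speed limits (rad/s): [1.89, 1.89, 2.57, 2.57, 3.01, 3.01, 3.01].

INTERFACE

Orientations are given as a unit quaternion [w, x, y, z].
In Python, from station import robot, camera, calibration, job gives the robot as it stands.
- The arm moves only by the tool arm_command, never from a script. Its argument "increments" is a list of rows, each a list of 2 entries, a list of its own where there are three numbers: the shift along the tool's x, y, z in m, then the turn, a rotation vector about the tool's x, y, z in degrees. In form: [[[x, y, z], [rx, ry, rz]], ...]. A call has 1 to 8 rows; each row is the pose to reach, as a shift and turn from the pose commanded when the call began, along the tool's axes at that moment; what a row does not reach only later rows make up. A row lasts 1/8 s, in which the tool goes at most 62.5 mm and 10.7 degrees, less where a joint would pass 70% of its speed; a pose out of reach is approached as far as the arm can. A call with a gripper value outside its range is refused whole. "jaw" is the opening in per cent of the stroke, from 0 (shut) to 100 (fully open), set as the call begins (left out, the last holds). The fingers move at their own pace and stop on an object; "grip_force" is the grip in N (left out, the last holds). Time passes only in rows, so rows that repeat a pose let the fingers close. It gives the time, the measured TCP pose, the force, the opening and the grip force at its end, in the units of the state.
- robot.observe(): the state, without advancing time (a new reading comes with each control period).
- camera(name): name is "side" or "top" or "wrist"; returns the picture (480x640x3 uint8, blue, green, red); there is no depth.
- calibration(name): a dict with "vfov" (degrees; the focal length in pixels is half the picture's height over the tangent of half this angle, whatever the lens; pixels are square), "cx", "cy" (the principal point, pixels), "R" (3x3) and "t" (3): a world point X has camera coordinates R X + t; the wrist camera has in their place "T_tool_cam" (4x4, takes a point from camera to tool coordinates, whose origin is the TCP and whose axes are the flange's). Camera axes: x right, y down, z forward; pixel columns grow to the right and rows downward; lengths in m; the calibration is good to about 2 mm. A picture is of the moment at which its call begins: read the wrist's pose just before it. calibration takes no time and is no camera call.
- job.hand_in(): hands the job in; it is judged then, once.
The state is a dict: "time_s": time; "joint_positions": joint angles; "qvel": joint speeds; "effort": joint torques, N m; "eef_pos": TCP position; "orientation": TCP orientation; "ft_force": force on the tool from outside, world axes, zero at the start; "ft_torque": the same for the moment, N m; "gripper_width": finger opening in m; "grasp_force": force on a finger pad.
Only numpy, scipy, OpenCV 4.12 (cv2) and the standard library are available. Lean on these libraries where they do the work, as an engineer would, in place of code of your own. Each camera call takes 0.05 s, during which the arm holds its last target. There are 200 camera calls.

## Working session

There is one attempt and no reset: what is moved stays moved. The work goes in short steps, Python scripts to look and compute and a tool call to move; the robot and the scene stay as the last step left them, time stands still between calls to the robot, and variables do not carry over. Pictures are saved under pics/ and viewed, at most 10 in all, crops included, and the job is handed in when it is done.

Besides the shell and the picture viewer there is one more tool, called after "Request:" as name(argument=value, ...) on one line, values as JSON. arm_command: Moves the arm, as the interface text tells. Its arguments: {"type":"object","properties":{"increments":{"type":"array","items":{"type":"array"}},"jaw":{"type":"number"},"grip_force":{"type":"number"}},"required":["increments"]}

```bash
ls; mkdir -p pics; python3 - <<'E'
from station import robot, camera, calibration
import cv2, numpy as np
np.set_printoptions(precision=4,suppress=True)
s=robot.observe();print(s)
for n in("side","top","wrist"):
    im=camera(n);cv2.imwrite(f"pics/{n}0.png",im);print(n,calibration(n))
E
```

```text
pics
{'time_s': 0.0, 'joint_positions': array([ 1.1913,  0.7071, -0.0276,  1.485 ,  0.022 ,  0.9509, -0.0755]), 'qvel': array([-0.0005,  0.0003, -0.0004,  0.0002, -0.0013,  0.0002, -0.0009]), 'effort': array([ -0.0006, -88.3212,   1.2345, -23.617 ,   0.0169,   0.0064,
         0.0001]), 'eef_pos': array([ 0.1905, -0.5423,  0.2308]), 'orientation': array([-0.0005,  0.9858,  0.1681, -0.0001]), 'ft_force': array([0.7899, 0.2319, 0.0332]), 'ft_torque': array([-0.0279,  0.0328,  0.0097]), 'grasp_force': 0.0, 'gripper_width': 0.08550876867093504}
side {'vfov': 56.14783173335575, 'cx': 324.3623706724599, 'cy': 237.9211918431658, 'R': array([[-0.9953, -0.0965,  0.0063],
       [-0.062 ,  0.5864, -0.8076],
       [ 0.0742, -0.8042, -0.5896]]), 't': array([0.6085, 0.1556, 1.1362])}
top {'vfov': 51.88758533686281, 'cx': 323.0147033721476, 'cy': 234.86147946569693, 'R': array([[-0.0004, -0.9999,  0.015 ],
       [-0.9947, -0.0011, -0.103 ],
       [ 0.103 , -0.0149, -0.9946]]), 't': array([-0.0191,  0.616 ,  1.241 ])}
wrist {'vfov': 69.68495819405787, 'cx': 315.10086064899775, 'cy': 239.54196904802015, 'T_tool_cam': array([[-0.0006, -0.956 , -0.2935,  0.0759],
       [ 1.    , -0.0007,  0.0003,  0.0001],
       [-0.0005, -0.2935,  0.956 , -0.1426],
       [ 0.    ,  0.    ,  0.    ,  1.    ]])}
```

View pics/top0.png

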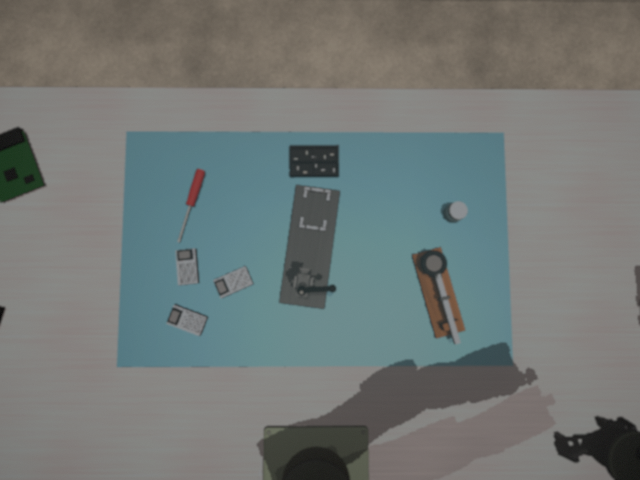

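View pics/side0.png

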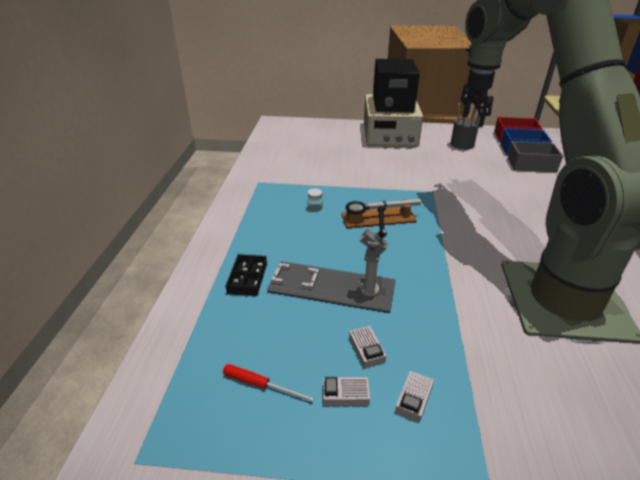

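```bash
cat > h.py <<'E'
from station import robot, camera, calibration
import cv2, numpy as np
from scipy.spatial.transform import Rotation as R
from scipy.optimize import least_squares
np.set_printoptions(precision=4,suppress=True)
def q2R(q): return R.from_quat([q[1],q[2],q[3],q[0]])
def pose():
    s=robot.observe(); return np.array(s["eef_pos"]),q2R(s["orientation"])
def cam(name,p=None,q=None):
    """(K, Rcw, t) with Xc=Rcw X+t ; q = scipy Rotation of tool"""
    c=calibration(name); f=240/np.tan(np.radians(c["vfov"]/2))
    K=np.array([[f,0,c["cx"]],[0,f,c["cy"]],[0,0,1]])
    if name!="wrist": return K,np.array(c["R"]),np.array(c["t"])
    T=np.array(c["T_tool_cam"]); Rw=q.as_matrix()@T[:3,:3]; o=q.as_matrix()@T[:3,3]+p
    return K,Rw.T,-Rw.T@o
def onz(C,uv,z):
    K,Rc,t=C; o=-Rc.T@t; d=Rc.T@np.linalg.inv(K)@np.array([uv[0],uv[1],1.])
    return o+d*(z-o[2])/d[2]
def proj(C,X):
    K,Rc,t=C; x=(np.atleast_2d(X)@Rc.T+t)@K.T; return x[:,:2]/x[:,2:]
def tri(obs):
    """obs: list of (C,uv) -> point, residuals px"""
    f=lambda X:np.concatenate([proj(C,X)[0]-np.array(uv) for C,uv in obs])
    r=least_squares(f,[0.5,0,0.1]); return r.x,r.fun
def down(h,tilt=0):
    """tool rotation: x toward heading h(rad), z down; tilt>0 swings z towards heading"""
    return R.from_euler("z",h)*R.from_euler("y",-tilt)*R.from_matrix(np.diag([1.,-1,-1]))
def inc(P,Q,p=None,q=None,pr=True):
    """shift (m) and turn (deg) from pose p,q to P,Q in tool axes"""
    if p is None: p,q=pose()
    s=q.inv().apply(np.array(P)-p); r=(q.inv()*Q).as_rotvec(degrees=True)
    if pr: print("shift",s.round(4),"turn",r.round(2))
    return s,r
E
python3 - <<'E'
from h import *
t=cam("top")
for n,uv,z in [("modA",(187,267),.03),("modB",(234,281),.03),("modC",(187,319),.03),("lens",(432,262),.05),("barend",(456,342),.05),("nest",(315,209),.015),("jar",(456,211),.06)]:
    X=onz(t,uv,z); print(n,X,"dist",np.hypot(*X[:2]))
top=cv2.imread("pics/top0.png"); side=cv2.imread("pics/side0.png"); w=cv2.imread("pics/wrist0.png")
a=cv2.resize(top[235:350,165:255],None,fx=4,fy=4,interpolation=3)[:300,:360]
a=cv2.resize(top[240:340,160:260],(300,300),interpolation=3)
b=cv2.resize(top[180:315,270:350],(178,300),interpolation=3)
c=cv2.resize(side[190:320,250:430],(415,300),interpolation=3)
d=cv2.resize(w,(400,300))
e=np.zeros((600,800,3),np.uint8); e[:300,:300]=a; e[:300,300:478]=b; e[300:,:400]=d; e[300:,400:800]=c[:,:400]
cv2.imwrite("pics/m1.png",e)
E
```

```text
modA [0.5332 0.3289 0.03  ] dist 0.6265233417021925
modB [0.4976 0.2084 0.03  ] dist 0.5394573176798497
modC [0.4019 0.3253 0.03  ] dist 0.5170284817498455
lens [ 0.5452 -0.2951  0.05  ] dist 0.6199961311690936
barend [ 0.3455 -0.3506  0.05  ] dist 0.4922748322629569
nest [0.6861 0.0019 0.015 ] dist 0.6861103039998181
jar [ 0.6746 -0.3571  0.06  ] dist 0.7632902370272554
```

View pics/m1.png

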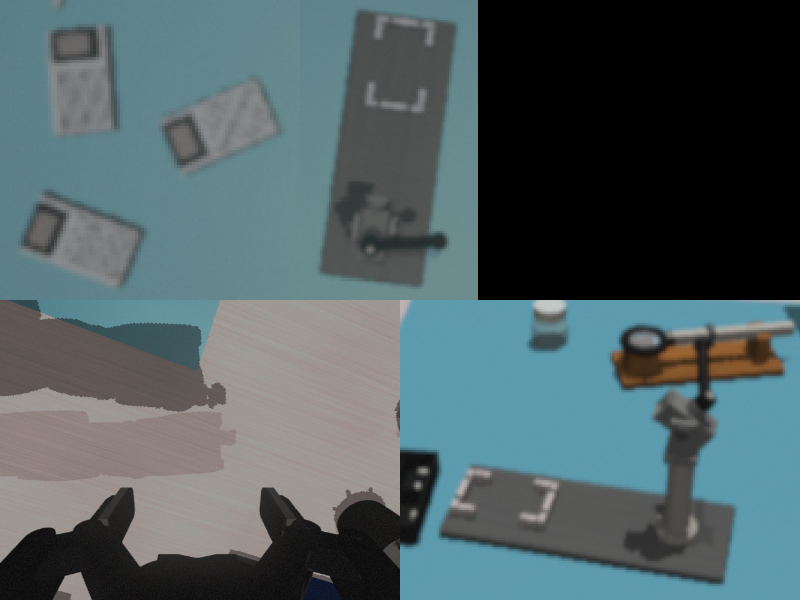

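Candidates for the module: (187,267) at 0.63 m, (234,281) at 0.54 m and (187,319) at 0.52 m from the base. The one at (187,267), connector towards +x, is farthest, and the enlarged crop confirms that it is a finned module. The stand has its nest at about (315,209), and the boom's lens is at (432,262) with the bare end at (456,342).

```bash
python3 - <<'E'
from h import *
p,q=pose()
for P,Q in [((.46,-.08,.36),down(np.radians(-8))),((.46,.08,.36),down(np.radians(-8))),((.52,.3,.25),down(np.radians(0))),((.486,-.312,.25),down(np.radians(15.5)))]:
    inc(P,Q,p,q); p,q=np.array(P),Q
E
```

```text
shift [ 0.4075 -0.347  -0.1288] turn [-0.04  0.01 27.35]
shift [-0.0223 -0.1584  0.    ] turn [0. 0. 0.]
shift [ 0.0288 -0.2262  0.11  ] turn [ 0.  0. -8.]
shift [-0.034  0.612  0.   ] turn [  0.    0.  -15.5]
```

Request:
arm_command(increments=[[[0.06, -0.05, -0.06], [0, 0, 4]], [[0.12, -0.1, -0.1], [0, 0, 8]], [[0.18, -0.15, -0.129], [0, 0, 12]], [[0.23, -0.195, -0.129], [0, 0, 15.5]], [[0.28, -0.24, -0.129], [0, 0, 19]], [[0.33, -0.28, -0.129], [0, 0, 22.5]], [[0.375, -0.32, -0.129], [0, 0, 25.5]], [[0.407, -0.347, -0.129], [0, 0, 27.4]]])

```text
time_s: 1.15
eef_pos: [0.428, -0.134, 0.3586]
orientation: [0.0, 0.997, -0.071, 0.0]
ft_force: [1.6, -1.9, -0.1]
gripper_width: 0.0854
grasp_force: 0.0
```

```bash
cat > snap.py <<'E'
import sys,pickle
from h import *
n=sys.argv[1]; s=robot.observe(); print(s["time_s"],s["eef_pos"],np.abs(s["qvel"]).max(),s["joint_positions"])
p,q=pose(); im=camera("wrist"); cv2.imwrite(f"pics/{n}.png",im)
pickle.dump((p,q.as_quat()),open(f"pics/{n}.pkl","wb"))
E
cat >> h.py <<'E'
import pickle
def snapcam(n):
    p,q=pickle.load(open(f"pics/{n}.pkl","rb")); return cam("wrist",p,R.from_quat(q))
E
python3 snap.py s1
```

```text
1.15 [ 0.428  -0.134   0.3586] 1.3662754787244134 [ 0.1803  0.3716  0.0803  1.6704 -0.0327  1.1007 -1.4426]
```

```bash
for i in 1 2 3; do python3 snap.py s1; done
```

```text
1.2 [ 0.4315 -0.1263  0.3584] 0.2466220508825195 [ 0.169   0.3736  0.0735  1.6673 -0.0343  1.1014 -1.4524]
1.25 [ 0.4298 -0.1301  0.3582] 0.1386431170985261 [ 0.1753  0.3731  0.0762  1.6692 -0.0337  1.1006 -1.442 ]
1.3 [ 0.4283 -0.1332  0.3582] 0.07459956175262417 [ 0.18    0.3725  0.0789  1.6703 -0.033   1.1005 -1.4376]
```

Request:
arm_command(increments=[[[-0.02, -0.06, 0], [0, 0, 0]], [[-0.02, -0.12, 0], [0, 0, 0]], [[-0.02, -0.16, 0], [0, 0, 0]], [[-0.02, -0.16, 0], [0, 0, 0]], [[-0.02, -0.16, 0], [0, 0, 0]], [[-0.02, -0.16, 0], [0, 0, 0]]])

```text
time_s: 2.1
eef_pos: [0.4299, 0.0239, 0.3585]
orientation: [0.0, 0.997, -0.071, 0.0]
ft_force: [0.1, -0.0, -0.1]
gripper_width: 0.0854
grasp_force: 0.0
```

```bash
python3 snap.py s2
```

```text
2.1 [0.4299 0.0239 0.3585] 0.00465439923750305 [-0.1561  0.3401  0.0389  1.7224 -0.0145  1.0795 -1.8261]
```

Request:
arm_command(increments=[[[0.03, -0.06, 0.05], [0, 0, -4]], [[0.03, -0.11, 0.1], [0, 0, -8]], [[0.03, -0.17, 0.11], [0, 0, -8]], [[0.03, -0.225, 0.11], [0, 0, -8]], [[0.03, -0.225, 0.11], [0, 0, -8]], [[0.03, -0.225, 0.11], [0, 0, -8]], [[0.03, -0.225, 0.11], [0, 0, -8]]])

```text
time_s: 3.02
eef_pos: [0.4915, 0.2421, 0.2488]
orientation: [0.0, 1.0, -0.001, 0.0]
ft_force: [0.5, -0.6, 0.7]
gripper_width: 0.0856
grasp_force: 0.0
```

```bash
python3 snap.py m
```

```text
3.025 [0.4915 0.2421 0.2488] 0.005725619890249728 [-0.5157  0.6446 -0.0012  1.5588  0.0017  0.938  -2.0914]
```

Request:
arm_command(increments=[[[0, 0.05, -0.08], [0, 0, 0]], [[0, 0.1, -0.11], [0, 0, 0]], [[-0.01, 0.16, -0.11], [0, 0, -2]], [[-0.01, 0.22, -0.11], [0, 0, -4]], [[-0.015, 0.28, -0.11], [0, 0, -6]], [[-0.02, 0.34, -0.11], [0, 0, -9]], [[-0.025, 0.4, -0.11], [0, 0, -11]], [[-0.03, 0.45, -0.11], [0, 0, -13]]])

```text
time_s: 4.08
eef_pos: [0.4594, -0.2091, 0.3589]
orientation: [0.0, 0.994, 0.112, 0.0]
ft_force: [1.0, 0.3, 0.5]
gripper_width: 0.0854
grasp_force: 0.0
```

Request:
arm_command(increments=[[[0, 0.06, 0.05], [0, 0, -1]], [[0, 0.12, 0.1], [0, 0, -2]], [[0, 0.16, 0.11], [0, 0, -2.5]], [[0, 0.16, 0.11], [0, 0, -2.5]], [[0, 0.16, 0.11], [0, 0, -2.5]], [[0, 0.16, 0.11], [0, 0, -2.5]]])

```text
time_s: 4.82
eef_pos: [0.4967, -0.3612, 0.2495]
orientation: [0.0, 0.991, 0.135, 0.001]
ft_force: [-0.2, 0.5, -0.0]
gripper_width: 0.0855
grasp_force: 0.0
```

```bash
python3 snap.py b; python3 - <<'E'
import cv2,numpy as np
e=np.vstack([np.hstack([cv2.imread(f"pics/{n}.png")[:,:] for n in r]) for r in (("s1","s2"),("m","b"))])
cv2.imwrite("pics/m2.png",cv2.resize(e,(800,600),interpolation=cv2.INTER_AREA))
E
```

```text
4.825 [ 0.4967 -0.3612  0.2495] 0.006010034160478588 [ 0.595   0.7523 -0.0397  1.2998  0.0302  1.0888 -0.7483]
```

View pics/m2.png

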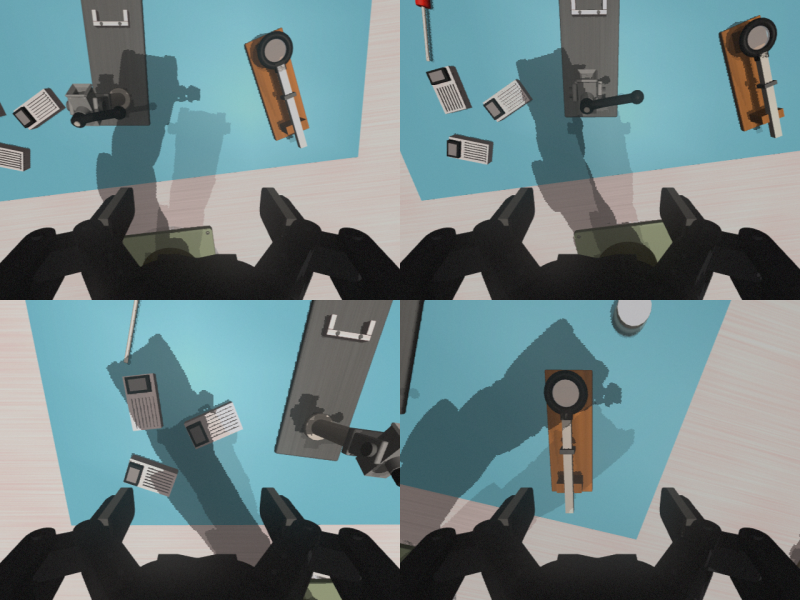

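```bash
python3 - <<'E'
import cv2,numpy as np
L=lambda n:cv2.imread(f"pics/{n}.png")
e=np.zeros((600,800,3),np.uint8)
e[:,:240]=cv2.resize(L("b")[100:350,220:320],(240,600),interpolation=3)
e[:315,240:]=cv2.resize(L("s1")[120:210,100:260],(560,315),interpolation=3)
e[320:,240:]=cv2.resize(L("s2")[90:170,250:410],(560,280),interpolation=3)
e=np.clip(e*1.6,0,255).astype(np.uint8)
cv2.imwrite("pics/m3.png",e)
E
```

```text
(no output)
```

View pics/m3.png

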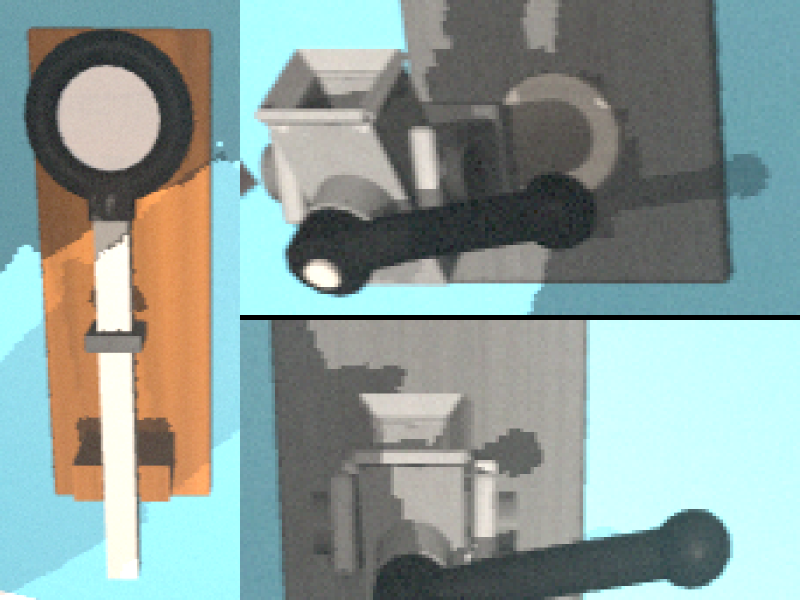

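```bash
cat > fit.py <<'E'
from h import *
def un(pts,s,off,org): return [((u-org[0]+.5)/s-.5+off[0],(v-org[1]+.5)/s-.5+off[1]) for u,v in pts]
# boom
B=snapcam("b")
ob=np.array(un([(122.5,578),(86,352),(143,350),(109,118)],2.4,(220,100),(0,0)))
def bm(x):
    X=np.array([[-.146,0,.007],[-.034,.012,.012],[-.034,-.012,.012],[.061,0,.004]])
    c,s=np.cos(x[2]),np.sin(x[2]); return np.c_[x[0]+c*X[:,0]-s*X[:,1],x[1]+s*X[:,0]+c*X[:,1],.05+X[:,2]]
r=least_squares(lambda x:(proj(B,bm(x))-ob).ravel(),[.486,-.312,.27])
print("boom",r.x,np.degrees(r.x[2]));print(r.fun.reshape(-1,2))
# sleeve
S1,S2=snapcam("s1"),snapcam("s2")
o1=np.array(un([(258,120),(376,122),(296,50),(410,54),(560,210)],3.5,(100,120),(240,0)))
o2=np.array(un([(345,463),(473,460),(360,394),(468,394),(694,548)],3.5,(250,90),(240,320)))
def sl(x):
    mx,my,h,t,a,th=x[:6]; Q=R.from_euler("z",h)*R.from_euler("y",-t)
    ang=np.radians(70)+th
    P=np.array([[0,a,a],[0,-a,a],[0,a,-a],[0,-a,-a],[-.03+.07*np.cos(ang),-.07*np.sin(ang),.043]])
    return Q.apply(P)+[mx,my,.165+.03*np.sin(t)]
f=lambda x:np.r_[(proj(S1,sl(x))-o1).ravel(),(proj(S2,sl(x))-o2).ravel(),(x[4]-.013)/.001]
if __name__=="__main__":
    r=least_squares(f,[.5,.02,-.14,.55,.013,.1],x_scale=[.01,.01,.1,.1,.001,.1])
    print("sleeve",r.x,"deg",np.degrees(r.x[2:4]));print(r.fun[:-1].reshape(-1,2))
    J=np.linalg.inv(r.jac.T@r.jac);print("sd",np.sqrt(np.diag(J)))
    print("side proj",proj(cam("side"),sl(r.x)))
    # baseline heading check: plate right edge in s1
    for C,n,pts,s,off,org in ((S1,"s1",[(716,20),(730,275)],3.5,(100,120),(240,0)),(S2,"s2",[(586,330),(586,490)],3.5,(250,90),(240,320))):
        a,b=[onz(C,u,.012) for u in un(pts,s,off,org)]; print(n,a,b,np.degrees(np.arctan2(a[1]-b[1],a[0]-b[0])))
E
python3 fit.py
```

```text
boom [ 0.4857 -0.3149  0.2605] 14.925469653803532
[[ 0.2288 -0.2849]
 [-0.2047 -0.1934]
 [-0.1214  0.8431]
 [ 0.1127 -0.3575]]
sleeve [ 0.5179  0.0248 -0.1304  0.5765  0.0147 -0.004 ] deg [-7.4698 33.0337]
[[-1.5572 -0.0818]
 [-1.3471 -0.8482]
 [ 0.0811  0.4977]
 [-0.5793 -0.832 ]
 [-0.6645  0.3233]
 [ 2.2312 -0.3277]
 [ 0.2526  0.0581]
 [-0.2946  1.0684]
 [ 1.3489  0.6201]
 [ 0.5055  0.0733]]
sd [0.0003 0.0003 0.0101 0.0214 0.0003 0.0164]
side proj [[366.5495 234.0656]
 [368.4536 226.9309]
 [359.0559 241.752 ]
 [361.0915 234.5668]
 [380.5807 209.1628]]
s1 [ 0.5286 -0.039   0.012 ] [ 0.4307 -0.0246  0.012 ] -8.357263206459995
s2 [ 0.5499 -0.038   0.012 ] [ 0.4927 -0.0314  0.012 ] -6.585772420015171
```

```bash
python3 - <<'E'
from h import *
p,q=pose(); h=np.radians(-7.5)
for P,Q in [((.46,-.12,.25),down(h)),((.46,.16,.25),down(h)),((.4857,-.3149,.15),down(.2605)),((.4857,-.3149,.031),down(.2605))]:
    inc(P,Q,p,q); p,q=np.array(P),Q
E
```

```text
shift [ 0.029  -0.2422 -0.0006] turn [ 0.02 -0.07 23.01]
shift [-0.0365 -0.2776  0.    ] turn [0. 0. 0.]
shift [0.0875 0.4675 0.1   ] turn [  0.     0.   -22.43]
shift [0.    0.    0.119] turn [0. 0. 0.]
```

Request:
arm_command(increments=[[[0.01, -0.06, 0], [0, 0, 6]], [[0.015, -0.12, 0], [0, 0, 12]], [[0.02, -0.18, 0], [0, 0, 18]], [[0.03, -0.24, 0], [0, 0, 23]], [[0.03, -0.24, 0], [0, 0, 23]], [[0.03, -0.24, 0], [0, 0, 23]], [[0.03, -0.24, 0], [0, 0, 23]]])

```text
time_s: 5.75
eef_pos: [0.4615, -0.1235, 0.2486]
orientation: [0.0, 0.998, -0.066, 0.0]
ft_force: [0.0, -0.1, -0.5]
gripper_width: 0.0854
grasp_force: 0.0
```

```bash
python3 snap.py v1
```

```text
5.75 [ 0.4615 -0.1235  0.2486] 0.007305197605152651 [ 0.1343  0.5443  0.1021  1.8012 -0.0735  0.7993 -1.4306]
```

Request:
arm_command(increments=[[[0, -0.03, -0.05], [0, 0, 0]], [[-0.01, -0.06, -0.1], [0, 0, 0]], [[-0.02, -0.12, -0.1], [0, 0, 0]], [[-0.03, -0.18, -0.1], [0, 0, 0]], [[-0.035, -0.24, -0.08], [0, 0, 0]], [[-0.035, -0.28, -0.04], [0, 0, 0]], [[-0.035, -0.28, 0], [0, 0, 0]], [[-0.035, -0.28, 0], [0, 0, 0]]])

```text
time_s: 6.8
eef_pos: [0.4631, 0.1586, 0.247]
orientation: [0.001, 0.998, -0.066, -0.002]
ft_force: [0.1, -0.1, 1.7]
gripper_width: 0.0858
grasp_force: 0.0
```

Request:
arm_command(increments=[[[0, 0, 0], [0, 0, 0]], [[0, 0, 0], [0, 0, 0]]])

```text
time_s: 7.05
eef_pos: [0.4643, 0.1591, 0.2499]
orientation: [-0.001, 0.998, -0.066, 0.001]
ft_force: [0.2, -0.6, 0.3]
gripper_width: 0.0852
grasp_force: 0.0
```

```bash
python3 snap.py v2; python3 - <<'E'
from h import *
from fit import sl,f
import cv2
x=[0.5179,0.0248,-0.1304,0.5765,0.013,-0.004]
e=np.zeros((600,800,3),np.uint8)
for i,n in enumerate(("v1","v2")):
    C=snapcam(n); u=proj(C,sl(x)); print(n,u)
    c=u[:].mean(0)+[0,5]; x0=int(np.clip(c[0]-66,0,507)); y0=int(np.clip(c[1]-62,0,355)); im=cv2.imread(f"pics/{n}.png")
    k=cv2.resize(im[y0:y0+125,x0:x0+133],(399,375),interpolation=3); e[:375,400*i:400*i+399]=np.clip(k*1.6,0,255); print("off",x0,y0)
for i,n in enumerate(("v1","v2")):
    e[375:,300*i:300*i+300]=cv2.resize(cv2.imread(f"pics/{n}.png"),(300,225),interpolation=3)
s=camera("side"); cv2.imwrite("pics/side1.png",s)
e[375:,600:]=cv2.resize(s[190:265,340:407],(200,225),interpolation=3)
cv2.imwrite("pics/m4.png",e)
E
```

```text
7.05 [0.4643 0.1591 0.2499] 0.00831715993819152 [-0.4451  0.5597  0.0857  1.758  -0.0621  0.8243 -2.0338]
boom [ 0.4856 -0.3145  0.2605] 14.92681814133774
[[ 0.2291 -0.2712]
 [-0.2055 -0.1954]
 [-0.1213  0.8413]
 [ 0.1132 -0.364 ]]
v1 [[ 32.3953 216.7134]
 [ 76.3452 216.5788]
 [ 53.7021 187.2884]
 [ 94.327  187.1628]
 [153.8165 263.2118]]
off 16 157
v2 [[515.6549 156.1497]
 [561.6787 156.0155]
 [499.7774 130.312 ]
 [542.1625 130.1833]
 [683.1261 199.9674]]
off 494 97
```

View pics/m4.png

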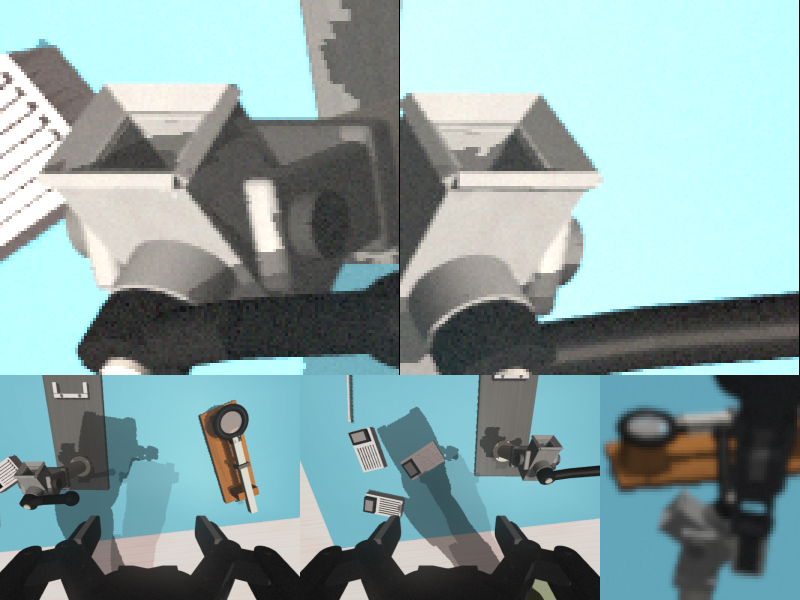

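```bash
cat > fit2.py <<'E'
from fit import *
V1,V2=snapcam("v1"),snapcam("v2")
p1=np.array(un([(42,175),(188,180),(108,85),(238,86)],3,(16,157),(0,0)))
p2=np.array(un([(450,178),(600,179),(405,95),(541,96)],3,(494,97),(400,0)))
b1=np.array([[155.5,262]])
def sz(x):
    P=sl(x); P[:,2]+=x[6]; return P
def g(x):
    P=sz(x); return np.r_[(proj(S1,P)-o1).ravel(),(proj(S2,P)-o2).ravel(),(proj(V1,P[:4])-p1).ravel(),(proj(V2,P[:4])-p2).ravel(),(proj(V1,P[4:])-b1).ravel(),x[6]/.002]
r=least_squares(g,[.518,.025,-.13,.57,.014,0,0],x_scale=[.01,.01,.1,.1,.001,.1,.01],loss="soft_l1")
print("sleeve",r.x,"deg",np.degrees(r.x[2:4]));print(g(r.x)[:-1].reshape(-1,2))
print("sd",np.sqrt(np.diag(np.linalg.inv(r.jac.T@r.jac))))
E
python3 fit2.py | sed -n '6,$p'
```

```text
sleeve [ 0.5184  0.0257 -0.1249  0.5962  0.0142  0.0042 -0.0021] deg [-7.1547 34.1603]
[[-0.1136 -0.6953]
 [-1.3926 -1.6373]
 [ 0.574   0.1882]
 [-1.3666 -1.3108]
 [ 0.1705  0.3186]
 [ 2.4896 -0.7882]
 [-0.9832 -0.5734]
 [-0.2659  0.8205]
 [ 0.0975  0.2067]
 [-0.2826  0.2939]
 [ 0.415   2.3241]
 [-0.6367  0.2545]
 [ 0.9211 -0.0905]
 [ 1.409  -0.8027]
 [ 0.6996  1.0653]
 [ 0.6636  0.3038]
 [-0.7938  0.0269]
 [-0.3306 -0.7113]
 [-0.7647  0.1834]]
sd [0.0002 0.0002 0.0083 0.0185 0.0002 0.0118 0.0005]
```

```bash
cat > plan.py <<'E'
from h import *
M=np.array([.5184,.0255,.1805]); hs=np.radians(-7.2); ts=np.radians(34.2)
SQ=R.from_euler("z",hs)*R.from_euler("y",-ts)   # sleeve frame
TQ=down(hs,ts)
BQ=down(.2605); B=np.array([.4857,-.3148,.05])
def tcp(grip,Q,d=.019): return np.array(grip)+Q.apply([0,0,d])
def ins(s,dy=0,dz=0): # grip pose with collar s off the mouth
    return tcp(M+SQ.apply([.034+s,dy,dz]),TQ)
E
python3 - <<'E'
from plan import *
print(TQ.apply([0,0,1]),TQ.apply([1,0,0]),SQ.apply([1,0,0]))
p,q=pose()
for n,P,Q in [("overboom",tcp(B+[0,0,.1],BQ),BQ),("grip",tcp(B,BQ),BQ),("lift",tcp(B+[0,0,.15],BQ),BQ),("prepre",ins(.17),TQ),("pre",ins(.12),TQ),("home",ins(0),TQ)]:
    print(n,P,end=" "); inc(P,Q,p,q); p,q=P,Q
E
```

```text
[ 0.5577 -0.0704 -0.8271] [ 0.8206 -0.1037  0.5621] [ 0.8206 -0.1037  0.5621]
overboom [ 0.4857 -0.3148  0.131 ] shift [0.0838 0.4672 0.1181] turn [ -0.04  -0.09 -22.5 ]
grip [ 0.4857 -0.3148  0.031 ] shift [0.  0.  0.1] turn [0. 0. 0.]
lift [ 0.4857 -0.3148  0.181 ] shift [ 0.    0.   -0.15] turn [0. 0. 0.]
prepre [0.6964 0.003  0.2795] shift [ 0.2854 -0.2528 -0.0985] turn [-6.6  33.77 21.46]
pre [0.6554 0.0082 0.2513] shift [-0.05 -0.   -0.  ] turn [0. 0. 0.]
home [0.5569 0.0206 0.1839] shift [-0.12 -0.    0.  ] turn [0. 0. 0.]
```

Request:
arm_command(increments=[[[0, 0.0, -0.055], [0, 0, 0]], [[0, 0.04, -0.09], [0, 0, -2]], [[0.01, 0.1, -0.09], [0, 0, -5]], [[0.02, 0.16, -0.09], [0, 0, -8]], [[0.035, 0.22, -0.09], [0, 0, -11]], [[0.045, 0.28, -0.09], [0, 0, -14]], [[0.055, 0.34, -0.06], [0, 0, -17]], [[0.07, 0.39, -0.03], [0, 0, -20]]])

```text
time_s: 8.15
eef_pos: [0.4813, -0.236, 0.2801]
orientation: [0.0, 0.994, 0.109, 0.001]
ft_force: [1.0, 0.8, 0.2]
gripper_width: 0.0855
grasp_force: 0.0
```

```bash
python3 -c "
from plan import *
print(pose()[0]);inc(tcp(B+[0,0,.1],BQ),BQ);inc(tcp(B,BQ),BQ)"
```

```text
[ 0.4813 -0.236   0.2801]
shift [-0.0131  0.0778  0.1491] turn [ 0.06 -0.09 -2.41]
shift [-0.0132  0.0777  0.2491] turn [ 0.06 -0.09 -2.41]
```

Request:
arm_command(increments=[[[-0.004, 0.03, 0.05], [0, 0, -1]], [[-0.008, 0.06, 0.1], [0, 0, -2]], [[-0.013, 0.078, 0.15], [0, 0, -2.4]], [[-0.013, 0.078, 0.15], [0, 0, -2.4]], [[-0.013, 0.078, 0.15], [0, 0, -2.4]], [[-0.013, 0.078, 0.15], [0, 0, -2.4]]], jaw=60)

```text
time_s: 8.9
eef_pos: [0.4865, -0.3123, 0.1319]
orientation: [0.001, 0.992, 0.13, 0.001]
ft_force: [0.2, -0.4, 0.4]
gripper_width: 0.0512
grasp_force: 0.0
```

```bash
python3 snap.py b2; python3 -c "
from plan import *
inc(tcp(B,BQ),BQ)
C=snapcam('b2'); c,s=np.cos(.2605),np.sin(.2605)
for x in(-.146,-.034,.061): print(x,proj(C,[B[0]+c*x,B[1]+s*x,.057]))
im=cv2.imread('pics/b2.png'); g=im.astype(int)
for v in (150,200,220,260,300,340): print(v,g[v,280:360:2].sum(1)//3)
"
```

```text
8.9 [ 0.4865 -0.3123  0.1319] 0.007417593222546946 [ 0.5175  0.839  -0.0039  1.5931  0.0039  0.7067 -0.7988]
shift [-0.0015  0.002   0.1006] turn [ 0.09 -0.11 -0.03]
-0.146 [[317.737  428.7466]]
-0.034 [[317.9212 300.8844]]
0.061 [[318.1217 161.7092]]
150 [ 37  40  34  46 156 155 159 159 156 156 156 157 157 156 158 158 159 158
 156 157 155 157 157 157 158 158 157 158 159 159 159 159 160 150  47  44
  47  48  49  53]
200 [59 35 34 35 34 34 39 38 37 42 41 42 38 39 38 40 37 32 43 43 39 40 41 46
 44 49 50 54 51 48 48 43 45 46 48 42 53 84 91 88]
220 [ 60  58  59  61  62  61  61  64  66  62  66  66  39  44  64  81  97  98
 101  85  58  65  79  79  60  48 113 117 120 120 125 123 121 122 119 117
 121 116 120 139]
260 [101  98 101 101 105 106 108 110  95  64  65  67  69 100 209 209 208 210
 209 209 210 209 210 211 127 112 113 113 115 120 122 123 121 121 119 118
 117 118 120 122]
300 [105 109 105 101 102 104 103 108 107 108  83 102  98 100 101  99 100 104
  98 102 103 102 103 104 107 107 105 101 114 114 119 117 119 116 113 117
 113 120 117 119]
340 [107 106 107  91  63  63  50  57  55  57  51  51  55  57 161 194 196 198
 196 198 198 199 197 183  56  58  60  57  60  60  60  74 127 129 127 134
 129 135 136 136]
```

Request:
arm_command(increments=[[[-0.001, 0.002, 0.03], [0, 0, 0]], [[-0.0015, 0.002, 0.06], [0, 0, 0]], [[-0.0015, 0.002, 0.085], [0, 0, 0]], [[-0.0015, 0.002, 0.1], [0, 0, 0]], [[-0.0015, 0.002, 0.1], [0, 0, 0]], [[-0.0015, 0.002, 0.1], [0, 0, 0]]])

```text
time_s: 9.7
eef_pos: [0.4851, -0.3152, 0.0309]
orientation: [0.0, 0.992, 0.129, 0.001]
ft_force: [0.1, -0.1, -0.2]
gripper_width: 0.051
grasp_force: 0.0
```

Request:
arm_command(increments=[[[0, 0, 0], [0, 0, 0]], [[0, 0, 0], [0, 0, 0]], [[0, 0, 0], [0, 0, 0]], [[0, 0, 0], [0, 0, 0]], [[0, 0, 0], [0, 0, 0]], [[0, 0, 0], [0, 0, 0]]], jaw=0, grip_force=60)

```text
time_s: 10.45
eef_pos: [0.4848, -0.3151, 0.0305]
orientation: [0.0, 0.992, 0.129, 0.0]
ft_force: [-1.0, 0.9, 7.3]
gripper_width: 0.013
grasp_force: 59.0
```

```bash
python3 snap.py b3; python3 -c "
from plan import *
p,q=pose();print(q.as_euler('ZYX',degrees=True));inc(tcp(B,BQ),BQ)"
```

```text
10.45 [ 0.4848 -0.3151  0.0305] 0.0012236214643874283 [ 0.524   1.0004 -0.0057  1.6423  0.0099  0.4983 -0.7992]
[ 14.8648  -0.0265 179.9773]
shift [ 0.0009 -0.0001 -0.0005] turn [ 0.02 -0.03 -0.06]
```

Request:
arm_command(increments=[[[0, 0, -0.03], [0, 0, 0]], [[0, 0, -0.08], [0, 0, 0]], [[0, 0, -0.13], [0, 0, 0]], [[0.02, 0, -0.17], [-1, 5, 3]], [[0.07, -0.01, -0.2], [-2, 11, 6]], [[0.12, -0.03, -0.225], [-3, 17, 9]], [[0.17, -0.06, -0.24], [-4, 22, 12]], [[0.22, -0.1, -0.248], [-5, 26, 15]]])

```text
time_s: 11.5
eef_pos: [0.6713, -0.1632, 0.2787]
orientation: [0.014, 0.973, -0.005, 0.23]
ft_force: [1.0, 0.6, -3.1]
gripper_width: 0.0129
grasp_force: 59.0
```

```bash
python3 -c "
from plan import *
s=robot.observe();print(s['eef_pos'],s['gripper_width'],s['ft_force'],s['joint_positions']);inc(ins(.17),TQ)"
```

```text
[ 0.6713 -0.1632  0.2787] 0.012884672584441662 [ 0.9964  0.5503 -3.1374] [ 0.2071  0.6598  0.0319  1.5374 -0.1947  0.4931 -1.2034]
shift [ 0.0221 -0.1666  0.0056] turn [-1.94  7.55  6.11]
```

Request:
arm_command(increments=[[[0.01, -0.04, 0], [-0.5, 2, 2]], [[0.015, -0.09, 0.002], [-1, 4, 4]], [[0.022, -0.13, 0.004], [-1.5, 6, 5]], [[0.022, -0.1666, 0.0056], [-1.9, 7.5, 6.1]], [[0.022, -0.1666, 0.0056], [-1.9, 7.5, 6.1]], [[0.022, -0.1666, 0.0056], [-1.9, 7.5, 6.1]], [[0.022, -0.1666, 0.0056], [-1.9, 7.5, 6.1]]])

```text
time_s: 12.38
eef_pos: [0.6948, 0.0014, 0.2784]
orientation: [0.018, 0.955, -0.059, 0.291]
ft_force: [0.4, -0.0, -1.6]
gripper_width: 0.0129
grasp_force: 59.1
```

```bash
python3 -c "
from plan import *
s=robot.observe();print(s['eef_pos'],s['gripper_width'],s['ft_force'],s['joint_positions']);inc(ins(.17),TQ);inc(ins(.12),TQ)"
```

```text
[0.6948 0.0014 0.2784] 0.012927449459755982 [ 0.3808 -0.0349 -1.6368] [-0.2587  0.6561  0.2844  1.6842 -0.2401  0.2421 -1.5608]
shift [ 0.0017 -0.0018 -0.0001] turn [-0.05  0.25  0.12]
shift [-0.0483 -0.0019  0.0001] turn [-0.05  0.25  0.12]
```

Request:
arm_command(increments=[[[-0.024, -0.002, 0], [0, 0.2, 0.1]], [[-0.048, -0.002, 0], [0, 0.2, 0.1]], [[-0.048, -0.002, 0], [0, 0.2, 0.1]], [[-0.048, -0.002, 0], [0, 0.2, 0.1]]])

```text
time_s: 12.88
eef_pos: [0.6563, 0.0089, 0.252]
orientation: [0.018, 0.954, -0.059, 0.294]
ft_force: [0.9, 0.2, -1.1]
gripper_width: 0.0127
grasp_force: 59.1
```

```bash
python3 snap.py i1;  python3 - <<'E'
from plan import *
inc(ins(.12),TQ)
s=camera("side"); cv2.imwrite("pics/side2.png",s)
p,q=pose()
C=snapcam("i1"); D=cam("side")
W=lambda X:M+SQ.apply(X)
pts={"mouth":W([0,0,0]),"top":W([0,0,.0142]),"pil":W([-.03,0,0])}
ax=[p+q.apply([x+.001,0,-.019]) for x in(-.146,-.034,.061)]
print({k:(proj(C,v),proj(D,v)) for k,v in pts.items()}); print(proj(C,ax),proj(D,ax))
w=cv2.imread("pics/i1.png")
e=np.zeros((600,800,3),np.uint8)
e[:,:480]=np.clip(1.5*cv2.resize(w[120:420,200:440],(480,600),interpolation=3),0,255)
e[:480,480:]=cv2.resize(s[155:275,310:390],(320,480),interpolation=3)
cv2.imwrite("pics/m5.png",e)
E
```

```text
12.875 [0.6563 0.0089 0.252 ] 0.004699517581697015 [-0.273   0.6406  0.2548  1.8557 -0.2525  0.0786 -1.562 ]
shift [-0.001   0.0009  0.    ] turn [-0.09 -0.    0.05]
{'mouth': (array([[316.8366, 582.6362]]), array([[363.5164, 234.7757]])), 'top': (array([[316.9503, 618.103 ]]), array([[367.2317, 231.1109]])), 'pil': (array([[316.7313, 618.0206]]), array([[373.6001, 242.0405]]))}
[[315.3539 570.3   ]
 [315.2815 396.1452]
 [315.1895 174.7828]] [[360.1231 232.5512]
 [321.3286 204.6386]
 [287.1505 180.0474]]
```

View pics/m5.png

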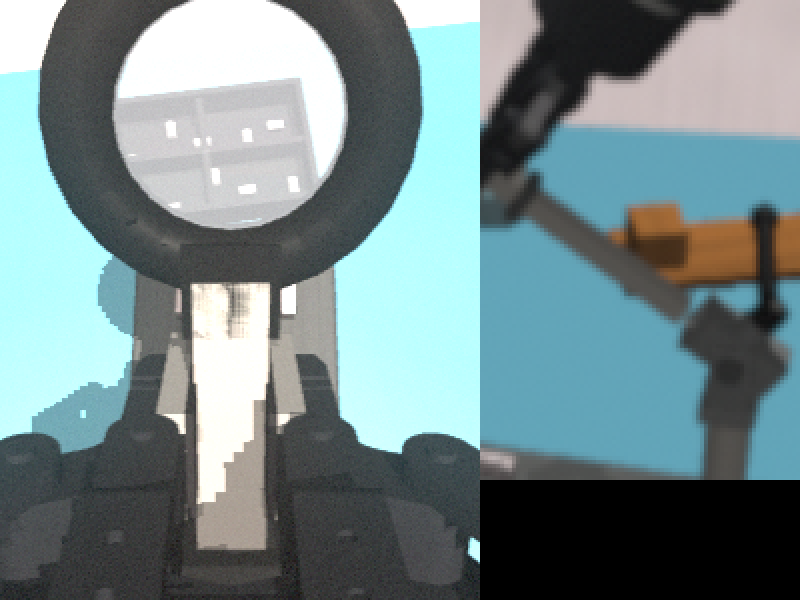

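The side view shows the bar on the sleeve's axis, 8 mm short of the mouth. Joint 6 is almost at its lower limit, though, so this tool tilt can't be held all the way home. I'll put the boom back on its rest and grip it again with the tool pitched 20° about the bar's y axis, so that it stands more upright at home.

```bash
python3 - <<'E'
from plan import *
p,q=pose()
P0=np.array([.4848,-.3151,.0305]); Q0=down(np.radians(14.86))
for n,P,Q in [("back",ins(.19),TQ),("above",P0+[0,0,.15],Q0),("put",P0,Q0)]:
    print(n,P,end=" "); inc(P,Q,p,q); p,q=P,Q
E
```

```text
back [0.7128 0.0009 0.2907] shift [0.0691 0.001  0.    ] turn [-0.09 -0.    0.06]
above [ 0.4848 -0.3151  0.1805] shift [-0.2163  0.3421 -0.0137] turn [  6.58 -33.77 -21.4 ]
put [ 0.4848 -0.3151  0.0305] shift [0.   0.   0.15] turn [0. 0. 0.]
```

Request:
arm_command(increments=[[[0.035, 0, 0], [0, 0, 0]], [[0.06, 0.015, 0], [0.5, -2, -2]], [[0.06, 0.07, 0], [1, -6, -5]], [[0.04, 0.125, -0.01], [2, -11, -8]], [[0.01, 0.18, -0.015], [3, -17, -12]], [[-0.03, 0.23, -0.02], [4, -23, -15]], [[-0.07, 0.28, -0.02], [5, -28, -18]], [[-0.11, 0.32, -0.02], [6, -33, -21]]])

```text
time_s: 13.98
eef_pos: [0.5135, -0.2978, 0.2058]
orientation: [0.004, 0.992, 0.126, 0.005]
ft_force: [1.1, 0.3, -1.6]
gripper_width: 0.0124
grasp_force: 59.1
```

Request:
arm_command(increments=[[[0, 0, 0], [0, 0, 0]], [[0, 0, 0], [0, 0, 0]]])

```text
time_s: 14.22
eef_pos: [0.5155, -0.2952, 0.2063]
orientation: [0.004, 0.992, 0.126, 0.007]
ft_force: [0.3, 0.9, -0.3]
gripper_width: 0.013
grasp_force: 59.0
```

```bash
python3 - <<'E'
from plan import *
p,q=pose();print(p)
P0=np.array([.4848,-.3151,.0305]); Q0=down(np.radians(14.86))
inc(P0+[0,0,.06],Q0)
E
```

```text
[ 0.5155 -0.2952  0.2063]
shift [-0.0361  0.0105  0.1155] turn [ 0.54 -0.74 -0.42]
```

Request:
arm_command(increments=[[[-0.02, 0.005, 0.04], [0.5, -0.7, -0.4]], [[-0.036, 0.0105, 0.08], [0.5, -0.7, -0.4]], [[-0.036, 0.0105, 0.115], [0.5, -0.7, -0.4]], [[-0.036, 0.0105, 0.115], [0.5, -0.7, -0.4]], [[-0.036, 0.0105, 0.115], [0.5, -0.7, -0.4]]])

```text
time_s: 14.85
eef_pos: [0.4852, -0.3151, 0.0923]
orientation: [0.001, 0.992, 0.13, 0.001]
ft_force: [0.2, -0.4, -1.6]
gripper_width: 0.0128
grasp_force: 59.0
```

```bash
python3 - <<'E'
from plan import *
p,q=pose();print(p)
P0=np.array([.4848,-.3151,.0305]); Q0=down(np.radians(14.86))
inc(P0,Q0)
E
```

```text
[ 0.4852 -0.3151  0.0923]
shift [-0.0005 -0.0002  0.0618] turn [ 0.1  -0.06  0.05]
```

Request:
arm_command(increments=[[[-0.0005, 0, 0.025], [0, 0, 0]], [[-0.0005, 0, 0.045], [0, 0, 0]], [[-0.0005, 0, 0.056], [0, 0, 0]], [[-0.0005, 0, 0.0615], [0, 0, 0]], [[-0.0005, 0, 0.0615], [0, 0, 0]], [[-0.0005, 0, 0.0615], [0, 0, 0]]])

```text
time_s: 15.6
eef_pos: [0.4841, -0.3156, 0.0301]
orientation: [0.001, 0.992, 0.129, 0.0]
ft_force: [1.1, 1.4, 7.2]
gripper_width: 0.013
grasp_force: 61.2
```

Request:
arm_command(increments=[[[0, 0, 0], [0, 0, 0]], [[0, 0, 0], [0, 0, 0]], [[0, 0, 0], [0, 0, 0]], [[0, 0, 0], [0, 0, 0]]], jaw=60)

```text
time_s: 16.1
eef_pos: [0.4835, -0.3154, 0.0291]
orientation: [0.0, 0.992, 0.129, -0.0]
ft_force: [-0.2, -0.2, -0.2]
gripper_width: 0.0511
grasp_force: 0.0
```

```bash
cat >> plan.py <<'E'
DL=np.radians(20)
BQ2=down(.2605,-DL); TQ2=down(hs,ts-DL)
def ins2(s,dy=0,dz=0,bx=0): return tcp(M+SQ.apply([.034+s+bx,dy,dz]),TQ2)
E
python3 snap.py b4; python3 - <<'E'
from plan import *
inc(tcp(B,BQ2),BQ2)
C=snapcam('b4'); c,s=np.cos(.2605),np.sin(.2605)
for x in(-.034,.061): print(x,proj(C,[B[0]+c*x,B[1]+s*x,.057]))
g=cv2.imread('pics/b4.png').astype(int).sum(2)//3
for v in (150,250,270,290): print(v,g[v,280:360:2])
print(robot.observe()["eef_pos"])
E
```

```text
16.1 [ 0.4835 -0.3154  0.0291] 0.0020194338733642873 [ 0.5201  1.0023  0.0043  1.6453 -0.006   0.4944 -0.7836]
shift [-0.0042  0.     -0.003 ] turn [  0.   -19.95  -0.06]
-0.034 [[315.0478 408.4459]]
0.061 [[314.5522 173.9201]]
150 [197 198 196 194 198 197 198 198 197 197 195 197 199 197 198 199 198 199
 194 199 197 198 197 197 200 198 197 198 194 199 197 201 198 197 196 197
 200 198 197 197]
250 [41 40 45 41 39 46 45 44 39 44 42 44 43 47 43 46 45 45 45 47 44 46 44 42
 43 42 42 43 45 46 41 45 42 43 42 45 42 40 45 47]
270 [ 73  75  71  71  77  65  44  35  60  84 119 117 119 111 121 120 120 120
 111  77  68  61  39  42  44  42  43  41  38  43  43  76  78  76  82  79
  80  83  81  81]
290 [ 73  73  75  75  75  74  77  77  92 114 114 117 118 114 116 115 116 115
 118 117 117 119 114 117 116 116 115 111  73  76  80  77  80  79  79  80
  80  79  82  82]
[ 0.4835 -0.3154  0.0291]
```

Request:
arm_command(increments=[[[-0.001, 0, -0.003], [0, -7, 0]], [[-0.0025, 0, -0.003], [0, -14, 0]], [[-0.004, 0, -0.003], [0, -20, 0]], [[-0.004, 0, -0.003], [0, -20, 0]], [[-0.004, 0, -0.003], [0, -20, 0]], [[-0.004, 0, -0.003], [0, -20, 0]]])

```text
time_s: 16.9
eef_pos: [0.4791, -0.3171, 0.0326]
orientation: [0.023, 0.977, 0.127, -0.172]
ft_force: [-0.1, 0.0, 0.1]
gripper_width: 0.0512
grasp_force: 0.0
```

Request:
arm_command(increments=[[[0, 0, 0], [0, 0, 0]], [[0, 0, 0], [0, 0, 0]], [[0, 0, 0], [0, 0, 0]], [[0, 0, 0], [0, 0, 0]], [[0, 0, 0], [0, 0, 0]], [[0, 0, 0], [0, 0, 0]]], jaw=0, grip_force=60)

```text
time_s: 17.65
eef_pos: [0.4796, -0.3166, 0.0325]
orientation: [0.023, 0.976, 0.127, -0.172]
ft_force: [-0.1, 0.3, 5.9]
gripper_width: 0.0129
grasp_force: 59.3
```

```bash
python3 - <<'E'
from plan import *
p,q=pose();print(p,(BQ2.inv()*q).as_rotvec(degrees=True), robot.observe()["joint_positions"])
inc(tcp(B,BQ2),BQ2)
for n,P,Q in [("lift",tcp(B+[0,0,.15],BQ2),BQ2),("prepre",ins2(.17),TQ2),("pre",ins2(.12),TQ2)]:
    print(n,P,end=" "); inc(P,Q,p,q); p,q=P,Q
E
```

```text
[ 0.4796 -0.3166  0.0325] [-0.0138 -0.037   0.0745] [ 0.3271  1.1171  0.197   1.3545  0.0561  0.9495 -0.9119]
shift [-0.0001 -0.0002  0.0004] turn [ 0.01  0.04 -0.07]
lift [ 0.4794 -0.3165  0.1821] shift [-0.0514 -0.0001 -0.1406] turn [ 0.01  0.04 -0.07]
prepre [0.6904 0.0038 0.2767] shift [ 0.2367 -0.2551 -0.1868] turn [ 1.14 33.77 22.43]
pre [0.6494 0.009  0.2486] shift [-0.047  -0.      0.0171] turn [0. 0. 0.]
```

Request:
arm_command(increments=[[[-0.012, 0, -0.034], [0, 0, 0]], [[-0.031, 0, -0.085], [0, 0, 0]], [[-0.046, 0, -0.127], [0, 0, 0]], [[-0.004, 0, -0.158], [0, 5, 3]], [[0.041, -0.01, -0.196], [0.3, 11, 7]], [[0.081, -0.03, -0.232], [0.5, 17, 11]], [[0.107, -0.07, -0.262], [0.7, 23, 15]], [[0.122, -0.12, -0.295], [0.9, 28, 18]]])

```text
time_s: 18.65
eef_pos: [0.6577, -0.1438, 0.2673]
orientation: [0.01, 0.997, -0.026, 0.074]
ft_force: [1.3, 1.0, -1.8]
gripper_width: 0.013
grasp_force: 58.8
```

```bash
python3 -c "
from plan import *
s=robot.observe();print(s['eef_pos'],s['gripper_width'],s['joint_positions']);inc(ins2(.17),TQ2)"
```

```text
[ 0.6577 -0.1438  0.2673] 0.013013579404451097 [ 0.0784  0.7753  0.2098  1.2197 -0.183   1.0153 -1.3198]
shift [ 0.0262 -0.149  -0.008 ] turn [0.07 5.7  4.19]
```

Request:
arm_command(increments=[[[0.015, -0.04, -0.004], [0, 2, 1]], [[0.026, -0.09, -0.008], [0, 4, 2]], [[0.026, -0.13, -0.008], [0, 5.7, 4.2]], [[0.026, -0.149, -0.008], [0, 5.7, 4.2]], [[0.026, -0.149, -0.008], [0, 5.7, 4.2]], [[0.026, -0.149, -0.008], [0, 5.7, 4.2]]])

```text
time_s: 19.4
eef_pos: [0.6895, 0.0011, 0.2766]
orientation: [0.009, 0.991, -0.062, 0.122]
ft_force: [-0.1, -0.5, -1.7]
gripper_width: 0.013
grasp_force: 58.9
```

```bash
python3 -c "
from plan import *
s=robot.observe();print(s['eef_pos'],s['ft_force'],s['joint_positions']);inc(ins2(.12),TQ2)"
```

```text
[0.6895 0.0011 0.2766] [-0.0744 -0.4508 -1.6857] [-0.1941  0.7559  0.2794  1.2685 -0.1972  0.8999 -1.6023]
shift [-0.0463 -0.0029  0.0172] turn [0.17 0.13 0.1 ]
```

Request:
arm_command(increments=[[[-0.023, -0.003, 0.009], [0.1, 0.1, 0.1]], [[-0.0463, -0.003, 0.0172], [0.1, 0.1, 0.1]], [[-0.0463, -0.003, 0.0172], [0.1, 0.1, 0.1]], [[-0.0463, -0.003, 0.0172], [0.1, 0.1, 0.1]], [[-0.0463, -0.003, 0.0172], [0.1, 0.1, 0.1]]])

```text
time_s: 20.02
eef_pos: [0.65, 0.01, 0.249]
orientation: [0.008, 0.99, -0.062, 0.124]
ft_force: [0.4, -1.1, -1.9]
gripper_width: 0.0128
grasp_force: 58.9
```

```bash
python3 -c "
from plan import *
s=robot.observe();print(s['eef_pos'],s['ft_force'],s['joint_positions']);inc(ins2(.12),TQ2);inc(ins2(.1),TQ2)
im=camera('side');cv2.imwrite('pics/side3.png',im)
p,q=pose();D=cam('side');Bq=q*R.from_matrix(np.diag([1.,-1,-1]))*R.from_euler('y',-DL)
g=p-q.apply([0,0,.019]);print('axis pts',[ (x,proj(D,g+Bq.apply([x,0,0]))) for x in (-.146,-.034,.061)],'mouth',proj(D,M),proj(D,M+SQ.apply([-.06,0,0])))
print('bar dir err', (SQ.inv()*Bq).as_rotvec(degrees=True), 'tip in sleeve', SQ.inv().apply(g+Bq.apply([-.146,0,0])-M))
"
```

```text
[0.65  0.01  0.249] [ 0.3817 -1.1239 -1.8707] [-0.2237  0.7144  0.2708  1.4771 -0.2039  0.731  -1.5989]
shift [-0.0006  0.0011  0.0002] turn [ 0.02 -0.02  0.02]
shift [-0.0194  0.0011  0.007 ] turn [ 0.02 -0.02  0.02]
axis pts [(-0.146, array([[360.5706, 233.0243]])), (-0.034, array([[321.791 , 205.1107]])), (0.061, array([[287.6269, 180.5193]]))] mouth [[363.5164 234.7757]] [[383.5769 249.2283]]
bar dir err [ 0.0016 -0.0086  0.0429] tip in sleeve [ 0.0084  0.0012 -0.    ]
```

Request:
arm_command(increments=[[[-0.0006, 0.0011, 0.0002], [0, 0, 0]], [[-0.01, 0.0011, 0.0036], [0, 0, 0]], [[-0.0194, 0.0011, 0.007], [0, 0, 0]], [[-0.0288, 0.0011, 0.0104], [0, 0, 0]], [[-0.0288, 0.0011, 0.0104], [0, 0, 0]], [[-0.0288, 0.0011, 0.0104], [0, 0, 0]]])

```text
time_s: 20.82
eef_pos: [0.6246, 0.0126, 0.2318]
orientation: [0.008, 0.99, -0.062, 0.123]
ft_force: [-0.3, 0.4, -1.6]
gripper_width: 0.0131
grasp_force: 58.9
```

```bash
cat > chk.py <<'E'
from plan import *
import sys
s=robot.observe();p,q=pose();Bq=q*R.from_matrix(np.diag([1.,-1,-1]))*R.from_euler('y',-DL);g=p-q.apply([0,0,.019])
print('t',s['time_s'],'F sleeve axes',SQ.inv().apply(s['ft_force']),'tq(tool)',q.inv().apply(s['ft_torque']),'w',s['gripper_width'])
print('bar err',(SQ.inv()*Bq).as_rotvec(degrees=True),'tip',SQ.inv().apply(g+Bq.apply([-.146,0,0])-M),'collar',SQ.inv().apply(g+Bq.apply([-.034,0,0])-M)*1000)
print(s['joint_positions'])
E
python3 chk.py
```

```text
t 20.825 F sleeve axes [-1.1809  0.3852 -1.1014] tq(tool) [ 0.001  -0.4253 -0.0236] w 0.013072908070079752
bar err [ 0.0158 -0.0115  0.0541] tip [-0.0222  0.0003  0.0002] collar [89.844   0.4366  0.1795]
[-0.2347  0.6951  0.262   1.597  -0.21    0.6302 -1.5924]
```

Request:
arm_command(increments=[[[-0.0094, 0, 0.0034], [0, 0, 0]], [[-0.0188, 0, 0.0068], [0, 0, 0]], [[-0.0282, 0, 0.0103], [0, 0, 0]], [[-0.0376, 0, 0.0137], [0, 0, 0]], [[-0.0376, 0, 0.0137], [0, 0, 0]]])

```text
time_s: 21.45
eef_pos: [0.5907, 0.0169, 0.2087]
orientation: [0.008, 0.99, -0.062, 0.123]
ft_force: [-0.3, 0.0, -1.4]
gripper_width: 0.0132
grasp_force: 58.9
```

```bash
python3 chk.py
```

```text
t 21.45 F sleeve axes [-1.0877 -0.0197 -0.9803] tq(tool) [ 0.0035 -0.6142 -0.0058] w 0.01320358370875672
bar err [0.021  0.07   0.0642] tip [-0.0634  0.0004  0.0005] collar [48.6176  0.5096  0.3245]
[-0.2475  0.6787  0.2459  1.7463 -0.2215  0.4978 -1.5861]
```

Request:
arm_command(increments=[[[-0.0094, 0, 0.0034], [0, 0, 0]], [[-0.0188, 0, 0.0068], [0, 0, 0]], [[-0.0282, 0, 0.0103], [0, 0, 0]], [[-0.0376, 0, 0.0137], [0, 0, 0]], [[-0.0376, 0, 0.0137], [0, 0, 0]]])

```text
time_s: 22.08
eef_pos: [0.5578, 0.021, 0.1862]
orientation: [0.008, 0.991, -0.062, 0.123]
ft_force: [-0.9, -0.4, -1.0]
gripper_width: 0.0129
grasp_force: 59.0
```

```bash
python3 chk.py
```

```text
t 22.075 F sleeve axes [-1.25   -0.4775 -0.4051] tq(tool) [ 0.0038 -0.7651  0.019 ] w 0.012895710960928435
bar err [0.018  0.0847 0.0679] tip [-0.1035  0.0003  0.0005] collar [8.4931 0.4445 0.3136]
[-0.2545  0.672   0.2218  1.8853 -0.2368  0.3637 -1.5799]
```

Request:
arm_command(increments=[[[-0.0038, 0, 0.0014], [0, 0, 0]], [[-0.0056, 0, 0.0021], [0, 0, 0]], [[-0.0066, 0, 0.0024], [0, 0, 0]], [[-0.0075, 0, 0.0027], [0, 0, 0]], [[-0.0075, 0, 0.0027], [0, 0, 0]]])

```text
time_s: 22.7
eef_pos: [0.5526, 0.0216, 0.1825]
orientation: [0.008, 0.99, -0.062, 0.124]
ft_force: [3.2, 0.8, 5.2]
gripper_width: 0.0134
grasp_force: 59.7
```

```bash
python3 chk.py
```

```text
t 22.7 F sleeve axes [5.4737 1.1911 2.5542] tq(tool) [-0.0298  0.1536 -0.0179] w 0.013372791392946648
bar err [ 0.0222 -0.0835  0.0464] tip [-0.1099  0.0003 -0.    ] collar [2.0987 0.4145 0.1496]
[-0.2549  0.6714  0.2164  1.9099 -0.2402  0.3362 -1.5789]
```

Request:
arm_command(increments=[[[-0.0014, 0, 0.0005], [0, 0, 0]], [[-0.0028, 0, 0.001], [0, 0, 0]], [[-0.0028, 0, 0.001], [0, 0, 0]]])

```text
time_s: 23.08
eef_pos: [0.5525, 0.0217, 0.1823]
orientation: [0.008, 0.99, -0.062, 0.127]
ft_force: [11.2, -1.2, 15.9]
gripper_width: 0.0128
grasp_force: 60.8
```

```bash
python3 chk.py
```

```text
t 23.075 F sleeve axes [18.2647  0.2184  6.7526] tq(tool) [-0.0499  2.3573 -0.0138] w 0.012760801129602812
bar err [ 0.0429 -0.4309  0.0157] tip [-0.1102  0.0004 -0.0009] collar [ 1.7576  0.4664 -0.0947]
[-0.255   0.6702  0.2147  1.9172 -0.2415  0.3238 -1.5785]
```

Request:
arm_command(increments=[[[0, 0, 0], [0, 0, 0]], [[0, 0, 0], [0, 0, 0]], [[0, 0, 0], [0, 0, 0]], [[0, 0, 0], [0, 0, 0]]], jaw=60)

```text
time_s: 23.58
eef_pos: [0.5494, 0.022, 0.1804]
orientation: [0.008, 0.99, -0.062, 0.123]
ft_force: [0.2, -0.9, 0.1]
gripper_width: 0.0517
grasp_force: 0.0
```

Request:
arm_command(increments=[[[0, 0, -0.03], [0, 0, 0]], [[0, 0, -0.08], [0, 0, 0]], [[0, 0, -0.12], [0, 0, 0]], [[0, 0, -0.12], [0, 0, 0]], [[0, 0, -0.12], [0, 0, 0]]])

```text
time_s: 24.2
eef_pos: [0.5202, 0.0258, 0.2963]
orientation: [0.008, 0.99, -0.062, 0.123]
ft_force: [-0.3, 0.2, 0.4]
gripper_width: 0.0514
grasp_force: 0.0
```

```bash
python3 snap.py c1; python3 - <<'E'
from plan import *
C=snapcam("c1"); W=lambda X:M+SQ.apply(X)
ball=W([-.03+.07*np.cos(np.radians(70)),-.07*np.sin(np.radians(70)),.043])
for n,X in (("mouth",W([0,0,.0142])),("collar",W([0,0,.012])),("lens",W([.095,0,.007])),("ball",ball)): print(n,proj(C,X),X)
s=camera("side"); cv2.imwrite("pics/side4.png",s)
w=cv2.imread("pics/c1.png")
e=np.zeros((600,800,3),np.uint8)
e[:480,:400]=np.clip(1.4*cv2.resize(w[90:450,170:470],(400,480),interpolation=3),0,255)
e[:480,400:]=np.clip(1.3*cv2.resize(s[155:275,310:410],(400,480),interpolation=3),0,255)
cv2.imwrite("pics/m6.png",e)
E
```

```text
24.2 [0.5202 0.0258 0.2963] 0.018747122273657192 [-0.3601  0.4649  0.3391  1.8342 -0.1729  0.6286 -1.6402]
mouth [[316.094  285.6669]] [0.5105 0.0265 0.1922]
collar [[316.0866 283.6308]] [0.5117 0.0263 0.1904]
lens [[316.4849 166.1485]] [0.5924 0.0161 0.2397]
ball [[409.3158 320.8155]] [ 0.4812 -0.0361  0.2127]
```

View pics/m6.png

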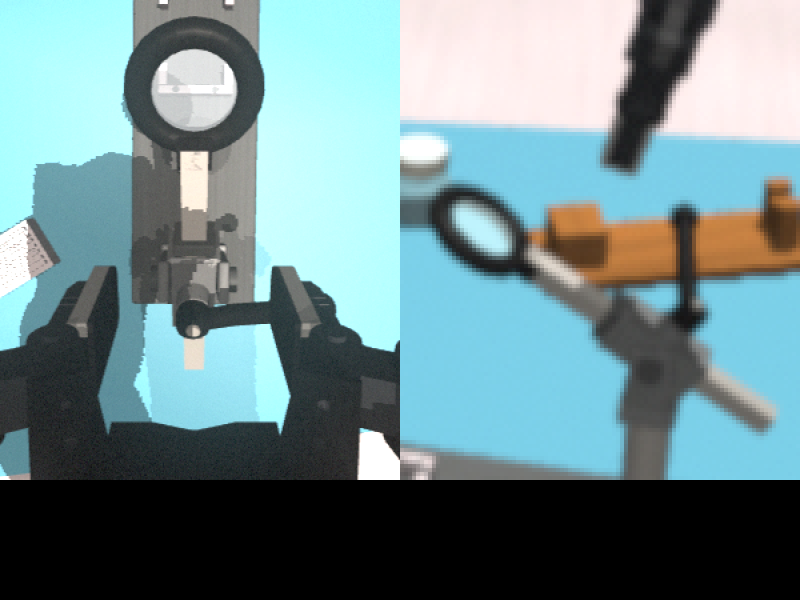

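```bash
python3 - <<'E'
from plan import *
C=snapcam("c1"); D=cam("side"); W=lambda X:M+SQ.apply(X)
for d in (0,.004,.008):
    print(d,"tip",proj(C,W([-.112+d,0,.007])),"lens",proj(C,W([.095+d,0,.0])),"collartop b/l",proj(C,W([d,0,.012])),proj(C,W([.008+d,0,.012])),"side tip",proj(D,W([-.112+d,0,0])),"side lens",proj(D,W([.095+d,0,0])))
g=cv2.imread("pics/c1.png").astype(int).sum(2)//3
print(g[225:310,[308,312,316,320]].T.tolist())
print(g[350:375,316])
E
```

```text
0 tip [[315.7627 362.78  ]] lens [[316.4461 161.321 ]] collartop b/l [[316.0868 283.6307]] [[316.1155 275.9796]] side tip [[400.6218 261.5082]] side lens [[330.8593 211.2481]]
0.004 tip [[315.7716 360.3751]] lens [[316.4676 155.3092]] collartop b/l [[316.101  279.8404]] [[316.1303 272.0465]] side tip [[399.3217 260.5716]] side lens [[329.4596 210.2396]]
0.008 tip [[315.7805 357.9352]] lens [[316.4895 149.1605]] collartop b/l [[316.1155 275.9796]] [[316.1454 268.0388]] side tip [[398.0198 259.6336]] side lens [[328.0577 209.2297]]
[[174, 175, 175, 174, 173, 176, 177, 175, 174, 174, 175, 177, 174, 175, 172, 174, 176, 173, 172, 172, 152, 102, 104, 99, 101, 100, 102, 103, 102, 100, 106, 104, 100, 102, 102, 100, 104, 100, 99, 102, 102, 101, 100, 104, 103, 76, 53, 52, 52, 60, 59, 59, 58, 57, 56, 60, 52, 69, 69, 90, 71, 69, 68, 63, 60, 64, 64, 63, 64, 63, 64, 60, 63, 61, 65, 65, 62, 59, 58, 58, 54, 56, 57, 55, 56], [176, 177, 173, 174, 173, 174, 175, 176, 171, 174, 176, 175, 172, 172, 173, 173, 174, 174, 173, 173, 172, 174, 174, 105, 102, 102, 102, 103, 102, 103, 101, 103, 102, 99, 100, 101
[... 406 characters left out ...]
, 100, 101, 104, 102, 103, 79, 49, 48, 53, 59, 61, 58, 58, 59, 58, 59, 57, 83, 71, 70, 68, 70, 68, 60, 61, 64, 64, 62, 61, 110, 112, 113, 113, 112, 112, 110, 112, 95, 79, 81, 80, 80, 81, 80, 80], [176, 176, 173, 176, 175, 172, 174, 176, 173, 175, 172, 174, 177, 174, 174, 174, 175, 175, 173, 174, 176, 174, 109, 103, 102, 103, 104, 103, 105, 100, 101, 104, 102, 103, 103, 101, 104, 104, 103, 100, 103, 102, 103, 101, 104, 76, 55, 51, 51, 62, 62, 61, 59, 56, 61, 60, 60, 70, 72, 89, 86, 70, 78, 109, 112, 112, 110, 110, 112, 111, 114, 114, 112, 112, 112, 109, 113, 113, 92, 79, 78, 79, 81, 82, 79]]
[158 162 158 158 159 160 159 159 158 157 159 158 160 161 157 159 159 153
 150 151 148 148 149 147 149]
```

The collar's bare-side edge (row 282) runs straight into the mouth's lip with no gap, and at 18 N of push it stopped dead, so the bar is home. The lens is flat and over the nest. Next is the lever.

```bash
cat >> plan.py <<'E'
LQ=down(hs,0.)
def lev(phi,c,rho=.055,dip=.015,z=.041):
    f=np.radians(phi); F=np.array([-.03+rho*np.cos(f)+c*np.sin(f),-rho*np.sin(f)+c*np.cos(f),z])
    return M+SQ.apply(F)+np.array([0,0,-dip])
E
python3 - <<'E'
from plan import *
P=lev(70,.034)
inc(P+[0,0,.07],LQ)
p,q=P+[0,0,.07],LQ; print(p)
for n,X in [("down",P)]+[(str(a),lev(a,.02)) for a in (70,82,94,106,118,130,139)]:
    print(n,X,end=" "); inc(X,LQ,P,LQ)
E
```

```text
shift [-0.011   0.0404  0.0125] turn [  0.04 -14.09   0.06]
[ 0.5076 -0.0135  0.2811]
down [ 0.5076 -0.0135  0.2111] shift [0. 0. 0.] turn [0. 0. 0.]
70 [ 0.4962 -0.0169  0.2037] shift [-0.0109  0.0048  0.0074] turn [0. 0. 0.]
82 [ 0.487  -0.0226  0.198 ] shift [-0.0193  0.0116  0.0131] turn [0. 0. 0.]
94 [ 0.4771 -0.026   0.1916] shift [-0.0287  0.0162  0.0195] turn [0. 0. 0.]
106 [ 0.4669 -0.0268  0.1848] shift [-0.0386  0.0183  0.0262] turn [0. 0. 0.]
118 [ 0.457  -0.0252  0.178 ] shift [-0.0487  0.0179  0.0331] turn [0. 0. 0.]
130 [ 0.4476 -0.021   0.1713] shift [-0.0586  0.0149  0.0398] turn [0. 0. 0.]
139 [ 0.4412 -0.0163  0.1666] shift [-0.0655  0.0111  0.0445] turn [0. 0. 0.]
```

Request:
arm_command(increments=[[[-0.003, 0.01, 0.0], [0, -5, 0]], [[-0.007, 0.025, 0.003], [0, -10, 0]], [[-0.011, 0.0404, 0.008], [0, -14.1, 0]], [[-0.011, 0.0404, 0.0125], [0, -14.1, 0]], [[-0.011, 0.0404, 0.0125], [0, -14.1, 0]], [[-0.011, 0.0404, 0.0125], [0, -14.1, 0]]], jaw=0)

```text
time_s: 25.05
eef_pos: [0.5077, -0.0128, 0.2821]
orientation: [0.0, 0.998, -0.062, 0.001]
ft_force: [0.4, 0.5, -0.4]
gripper_width: -0.0002
grasp_force: 0.0
```

```bash
python3 snap.py l1; python3 - <<'E'
from plan import *
s=robot.observe();print(s['gripper_width'],s['ft_force']);inc(lev(70,.034),LQ)
C=snapcam("l1");p,q=pose(); W=lambda X:M+SQ.apply(X)
f=np.radians(70)
print("ball",proj(C,W([-.03+.07*np.cos(f),-.07*np.sin(f),.043])),"arm55",proj(C,W([-.03+.055*np.cos(f),-.055*np.sin(f),.041])),"tip",proj(C,p))
w=cv2.imread("pics/l1.png");cv2.imwrite("pics/m7.png",np.clip(1.4*cv2.resize(w[180:480,150:490],(680,600),interpolation=3),0,255))
E
```

```text
25.05 [ 0.5077 -0.0128  0.2821] 0.007463810662453567 [-0.2066  0.5616  0.3001  1.6485 -0.1932  0.9586 -1.5334]
-4.5248278072642337e-05 [0.3379 0.669  0.0978]
shift [-0.0002  0.0007  0.0711] turn [ 0.01 -0.12  0.11]
ball [[354.8133 288.438 ]] arm55 [[333.4271 289.7536]] tip [[315.9327 306.36  ]][ WARN:0@0.213] global loadsave.cpp:1063 imwrite_ Unsupported depth image for selected encoder is fallbacked to CV_8U.
```

View pics/m7.png

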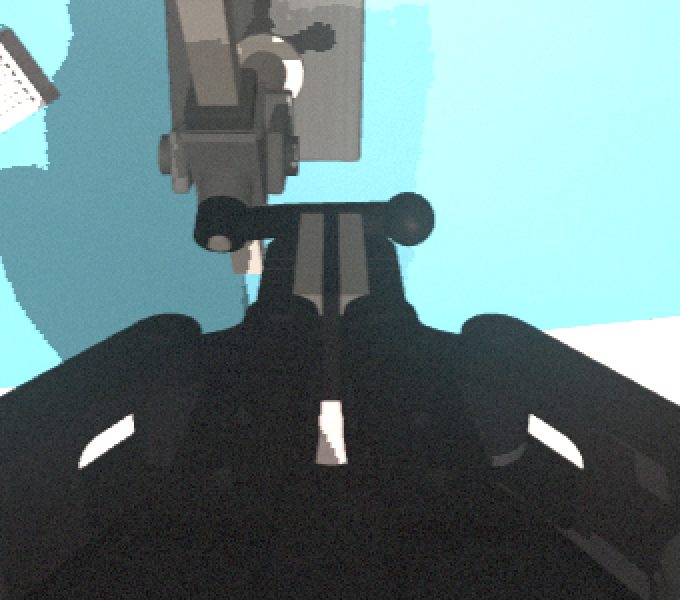

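Request:
arm_command(increments=[[[0, 0.0007, 0.03], [0, 0, 0]], [[0, 0.0007, 0.055], [0, 0, 0]], [[0, 0.0007, 0.071], [0, 0, 0]], [[0, 0.0007, 0.071], [0, 0, 0]], [[0, 0.0007, 0.071], [0, 0, 0]]])

```text
time_s: 25.72
eef_pos: [0.508, -0.014, 0.2118]
orientation: [0.0, 0.998, -0.062, 0.001]
ft_force: [-0.6, 0.0, 0.1]
gripper_width: -0.0003
grasp_force: 0.0
```

Request:
arm_command(increments=[[[-0.006, 0.003, 0.004], [0, 0, 0]], [[-0.011, 0.005, 0.0075], [0, 0, 0]], [[-0.015, 0.008, 0.01], [0, 0, 0]], [[-0.0193, 0.0116, 0.013], [0, 0, 0]], [[-0.024, 0.014, 0.0163], [0, 0, 0]], [[-0.0287, 0.0162, 0.0195], [0, 0, 0]]])

```text
time_s: 26.48
eef_pos: [0.4771, -0.0269, 0.1913]
orientation: [0.0, 0.998, -0.062, 0.001]
ft_force: [3.9, 1.1, 0.9]
gripper_width: -0.0001
grasp_force: 1.5
```

```bash
python3 - <<'E'
from plan import *
s=robot.observe();print(s['eef_pos'],s['ft_force'],s['joint_positions'])
for a,c in ((94,.02),(106,.02),(118,.02),(130,.02),(139,.02),(145,.02)): print(a,end=" ");inc(lev(a,c),LQ)
E
```

```text
[ 0.4771 -0.0269  0.1913] [3.9262 1.077  0.8838] [-0.1492  0.642   0.2418  1.8898 -0.2428  0.6364 -1.4533]
94 shift [-0.0001 -0.0009 -0.0003] turn [ 0.02 -0.1   0.05]
106 shift [-0.0101  0.0012  0.0064] turn [ 0.02 -0.1   0.05]
118 shift [-0.0202  0.0008  0.0133] turn [ 0.02 -0.1   0.05]
130 shift [-0.03   -0.0022  0.0199] turn [ 0.02 -0.1   0.05]
139 shift [-0.0369 -0.006   0.0246] turn [ 0.02 -0.1   0.05]
145 shift [-0.0412 -0.0093  0.0275] turn [ 0.02 -0.1   0.05]
```

Contact, and the lever is turning at about 4 N. I'll keep following the arc.

Request:
arm_command(increments=[[[-0.005, 0.0005, 0.0032], [0, 0, 0]], [[-0.0101, 0.001, 0.0064], [0, 0, 0]], [[-0.015, 0.001, 0.0098], [0, 0, 0]], [[-0.02, 0.0008, 0.0133], [0, 0, 0]], [[-0.025, -0.0005, 0.0166], [0, 0, 0]], [[-0.03, -0.0022, 0.0199], [0, 0, 0]]])

```text
time_s: 27.22
eef_pos: [0.4475, -0.0207, 0.1713]
orientation: [0.0, 0.998, -0.062, 0.001]
ft_force: [2.8, -1.0, 2.1]
gripper_width: 0.0001
grasp_force: 1.7
```

```bash
python3 - <<'E'
from plan import *
s=robot.observe();print(s['eef_pos'],s['ft_force'],s['joint_positions'])
for a,c in ((130,.02),(134,.02),(139,.02),(139,.016),(145,.016)): print(a,c,end=" ");inc(lev(a,c),LQ)
E
```

```text
[ 0.4475 -0.0207  0.1713] [ 2.7635 -1.0406  2.0526] [-0.1514  0.6419  0.2163  2.0125 -0.2644  0.5119 -1.4411]
130 0.02 shift [0.0001 0.0003 0.    ] turn [ 0.02 -0.09  0.05]
134 0.02 shift [-0.003  -0.0012  0.0022] turn [ 0.02 -0.09  0.05]
139 0.02 shift [-0.0068 -0.0035  0.0047] turn [ 0.02 -0.09  0.05]
139 0.016 shift [-0.009  -0.0065  0.0062] turn [ 0.02 -0.09  0.05]
145 0.016 shift [-0.013  -0.01    0.0089] turn [ 0.02 -0.09  0.05]
```

Request:
arm_command(increments=[[[-0.003, -0.0012, 0.0022], [0, 0, 0]], [[-0.005, -0.0024, 0.0035], [0, 0, 0]], [[-0.0068, -0.0035, 0.0047], [0, 0, 0]], [[-0.008, -0.005, 0.0055], [0, 0, 0]], [[-0.008, -0.005, 0.0055], [0, 0, 0]]])

```text
time_s: 27.85
eef_pos: [0.441, -0.0153, 0.1661]
orientation: [0.001, 0.998, -0.063, 0.001]
ft_force: [4.6, -5.7, 3.4]
gripper_width: 0.0
grasp_force: 3.9
```

```bash
python3 - <<'E'
from plan import *
s=robot.observe();print(s['eef_pos'],s['ft_force'],s['joint_positions'])
for a,c in ((139,.016),(145,.016)): print(a,c,end=" ");inc(lev(a,c),LQ)
E
```

```text
[ 0.441  -0.0153  0.1661] [ 4.5966 -5.7219  3.406 ] [-0.1611  0.6441  0.21    2.042  -0.2726  0.4786 -1.4453]
139 0.016 shift [-0.0018 -0.002   0.001 ] turn [ 0.05 -0.16  0.03]
145 0.016 shift [-0.0059 -0.0055  0.0037] turn [ 0.05 -0.16  0.03]
```

Request:
arm_command(increments=[[[-0.001, -0.002, 0.0007], [0, 0, 0]], [[-0.002, -0.004, 0.0013], [0, 0, 0]], [[-0.002, -0.004, 0.0013], [0, 0, 0]]])

```text
time_s: 28.22
eef_pos: [0.4406, -0.0134, 0.1654]
orientation: [0.002, 0.998, -0.064, 0.003]
ft_force: [8.6, -24.5, 12.4]
gripper_width: 0.0005
grasp_force: 12.7
```

```bash
python3 - <<'E'
from plan import *
s=robot.observe();print(s['eef_pos'],s['ft_force'])
E
```

```text
[ 0.4406 -0.0134  0.1654] [  8.631  -24.4738  12.3595]
```

Request:
arm_command(increments=[[[0.005, 0.012, -0.004], [0, 0, 0]], [[0.008, 0.02, -0.01], [0, 0, 0]], [[0.008, 0.02, -0.06], [0, 0, 0]], [[0.008, 0.02, -0.12], [0, 0, 0]], [[0.02, 0.02, -0.165], [0, 0, 0]], [[0.08, 0.02, -0.165], [0, 0, 0]], [[0.14, 0.01, -0.165], [0, 0, 0]], [[0.2, 0, -0.165], [0, 0, 0]]])

```text
time_s: 29.22
eef_pos: [0.6298, -0.0357, 0.3303]
orientation: [0.0, 0.998, -0.062, 0.0]
ft_force: [-0.5, 0.3, 0.7]
gripper_width: 0.0002
grasp_force: 0.0
```

Request:
arm_command(increments=[[[0.015, 0, 0], [0, 0, 0]], [[0.015, 0, 0], [0, 0, 0]], [[0.015, 0, 0], [0, 0, 0]], [[0.015, 0, 0], [0, 0, 0]]], jaw=90)

```text
time_s: 29.72
eef_pos: [0.6428, -0.0376, 0.331]
orientation: [0.0, 0.998, -0.063, 0.001]
ft_force: [0.2, -0.7, 0.1]
gripper_width: 0.0722
grasp_force: 0.0
```

```bash
python3 snap.py n1; python3 - <<'E'
from plan import *
C=snapcam("n1"); pil=M+SQ.apply([-.03,0,0]); N=np.array([pil[0]+.195*np.cos(hs),pil[1]+.195*np.sin(hs),.012]); print("N est",N)
HQ=R.from_euler("z",hs)
cor=[N+HQ.apply([sx*.0542,sy*.0342,.014]) for sx,sy in((1,1),(1,-1),(-1,-1),(-1,1))]; print(proj(C,cor))
W=lambda X:M+SQ.apply(X); f=np.radians(139)
print("ball",proj(C,W([-.03+.07*np.cos(f),-.07*np.sin(f),.043])))
A=onz(cam("top"),(187,267),.03); print("A est",A); P=np.array([A[0]-.02,A[1]-.02,.2]); print(P);Q=down(np.radians(0));inc(P,Q)
E
```

```text
29.725 [ 0.6428 -0.0376  0.331 ] 0.0059032155783153755 [-0.1073  0.7733  0.313   1.0011 -0.2201  1.3943 -1.5369]
N est [0.6872 0.0042 0.012 ]
[[249.0489 119.7135]
 [304.7685 119.7053]
 [305.4988 206.6283]
 [253.6478 206.6416]]
ball [[314.3375 419.9632]]
A est [0.5332 0.3289 0.03  ]
[0.5132 0.3089 0.2   ]
shift [-0.1722 -0.3276  0.1306] turn [ 0.01 -0.11 -7.17]
```

Request:
arm_command(increments=[[[-0.03, -0.055, 0], [0, 0, -1.5]], [[-0.06, -0.11, 0], [0, 0, -3]], [[-0.09, -0.165, 0.02], [0, 0, -4.5]], [[-0.12, -0.22, 0.05], [0, 0, -6]], [[-0.15, -0.27, 0.08], [0, 0, -7.2]], [[-0.172, -0.31, 0.11], [0, 0, -7.2]], [[-0.172, -0.328, 0.13], [0, 0, -7.2]], [[-0.172, -0.328, 0.13], [0, 0, -7.2]]])

```text
time_s: 30.78
eef_pos: [0.5126, 0.3103, 0.1987]
orientation: [0.001, 1.0, 0.001, -0.0]
ft_force: [-0.1, -0.2, -0.9]
gripper_width: 0.0768
grasp_force: 0.0
```

Request:
arm_command(increments=[[[0, 0, 0], [0, 0, 0]], [[0, 0, 0], [0, 0, 0]], [[0, 0, 0], [0, 0, 0]]])

```text
time_s: 31.15
eef_pos: [0.5142, 0.3086, 0.2006]
orientation: [0.0, 1.0, -0.0, 0.001]
ft_force: [-0.5, 0.3, 0.1]
gripper_width: 0.0771
grasp_force: 0.0
```

```bash
python3 snap.py a1; python3 - <<'E'
from plan import *
C=snapcam("a1"); print(proj(C,[.5332,.3289,.024]))
c=proj(C,[.5332,.3289,.024])[0]; x0=int(c[0]-80);y0=int(max(0,c[1]-100)); print("off",x0,y0)
a=cv2.imread("pics/a1.png")[y0:y0+200,x0:x0+160]; n=cv2.imread("pics/n1.png")
e=np.zeros((600,800,3),np.uint8)
k=cv2.resize(a,(400,500),interpolation=3); e[:500,:400]=k
e[:440,400:]=cv2.resize(n[100:230,220:338],(400,440),interpolation=3)
e[440:,400:560]=n[320:480,235:395]
e[440:,560:800]=cv2.resize(camera("side")[190:270,340:460],(240,160),interpolation=3)
cv2.imwrite("pics/m8.png",np.clip(1.3*e,0,255).astype(np.uint8))
E
```

```text
31.15 [0.5142 0.3086 0.2006] 0.004919154213732232 [-0.7302  0.799   0.2875  1.4392 -0.2532  0.938  -1.9465]
[[293.4438 197.9541]]
off 213 97
```

View pics/m8.png

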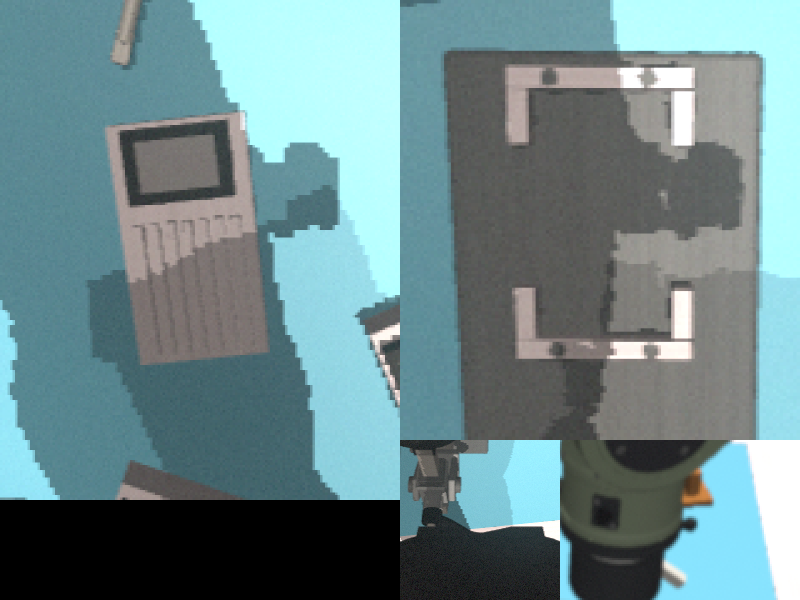

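```bash
cat > fit3.py <<'E'
from plan import *
from fit import un
def rect(x,hx,hy,z):
    return R.from_euler("z",x[2]).apply([[sx*hx,sy*hy,0] for sx,sy in((1,1),(1,-1),(-1,-1),(-1,1))])+[x[0],x[1],z]
def fitr(C,obs,hx,hy,z,x0):
    r=least_squares(lambda x:(proj(C,rect(x,hx,hy,z))-obs).ravel(),x0,x_scale=[.01,.01,.1]); print(r.x,np.degrees(r.x[2]),"\n",r.fun.reshape(-1,2)); return r.x
print("module"); A=fitr(snapcam("a1"),np.array(un([(107,126),(244,111),(268,352),(141,365)],2.5,(213,97),(0,0))),.045,.025,.024,[.533,.329,.1])
print("nest out"); N=fitr(snapcam("n1"),np.array(un([(506,66),(694,66),(693,358),(515,358)],3.387,(220,100),(400,0))),.0542,.0342,.026,[.687,.004,hs])
print("nest in"); Ni=fitr(snapcam("n1"),np.array(un([(528,88),(672,90),(672,340),(535,340)],3.387,(220,100),(400,0))),.0462,.0262,.026,[.687,.004,hs])
E
python3 fit3.py | tail -n +6
```

```text
module
[0.5369 0.3331 0.0987] 5.656252696702731 
 [[-0.4644 -0.053 ]
 [ 0.3006  0.1628]
 [ 0.3251  0.0887]
 [-0.1504 -0.1874]]
nest out
[ 0.6882  0.0025 -0.1375] -7.87696547379264 
 [[-0.3312 -0.7345]
 [-0.0582 -0.0451]
 [-0.1162  0.7423]
 [ 0.5348  0.152 ]]
nest in
[ 0.6879  0.0027 -0.1398] -8.007647773371048 
 [[-0.0625 -0.033 ]
 [-0.0891  0.0001]
 [-0.1641  0.288 ]
 [ 0.3252 -0.2592]]
```

```bash
cat >> plan.py <<'E'
T7=np.radians(-7); A=np.array([.5369,.3331,.0987]); N=np.array([.6880,.0026,-.1388])
def mod(x,y,h,zt): # tcp for module centre x,y heading h, tip height zt above its underside plane
    return np.array([x-.0012*np.cos(h),y-.0012*np.sin(h),zt]),down(h,T7)
E
python3 - <<'E'
from plan import *
P,Q=mod(*A,.006); inc(P+[0,0,.08],Q); inc(P,Q,P+[0,0,.08],Q); p,q=P,Q
U,V=mod(*N,.018); print(U)
inc(P+[0,0,.2],Q,p,q); inc(U+[0,0,.184],V,P+[0,0,.2],Q)
E
```

```text
shift [ 0.0214 -0.0242  0.1143] turn [-0.32 -7.1  -5.65]
shift [0.0097 0.     0.0794] turn [0. 0. 0.]
[0.6868 0.0028 0.018 ]
shift [-0.0244  0.     -0.1985] turn [0. 0. 0.]
shift [ 0.1174  0.3435 -0.0104] turn [ 1.66  0.   13.51]
```

Request:
arm_command(increments=[[[0.008, -0.012, 0.04], [0, -3, -2]], [[0.016, -0.024, 0.08], [-0.3, -7.1, -5.6]], [[0.0214, -0.0242, 0.114], [-0.3, -7.1, -5.6]], [[0.0214, -0.0242, 0.114], [-0.3, -7.1, -5.6]], [[0.0214, -0.0242, 0.114], [-0.3, -7.1, -5.6]], [[0.0214, -0.0242, 0.114], [-0.3, -7.1, -5.6]]])

```text
time_s: 32.0
eef_pos: [0.5358, 0.3337, 0.0878]
orientation: [0.002, 0.997, 0.049, -0.06]
ft_force: [0.1, 0.2, 0.4]
gripper_width: 0.0768
grasp_force: 0.0
```

```bash
python3 -c "
from plan import *
P,Q=mod(*A,.006); s=robot.observe(); print(s['gripper_width'],s['eef_pos']);inc(P,Q)"
```

```text
0.07684134427090582 [0.5358 0.3337 0.0878]
shift [0.0097 0.0008 0.0812] turn [-0.07 -0.1  -0.01]
```

Request:
arm_command(increments=[[[0.004, 0.0008, 0.035], [0, 0, 0]], [[0.008, 0.0008, 0.065], [0, 0, 0]], [[0.0097, 0.0008, 0.081], [0, 0, 0]], [[0.0097, 0.0008, 0.081], [0, 0, 0]], [[0.0097, 0.0008, 0.081], [0, 0, 0]]])

```text
time_s: 32.62
eef_pos: [0.5358, 0.3328, 0.0057]
orientation: [0.003, 0.997, 0.049, -0.06]
ft_force: [0.4, 1.0, -0.1]
gripper_width: 0.077
grasp_force: 0.0
```

Request:
arm_command(increments=[[[0, 0, 0], [0, 0, 0]], [[0, 0, 0], [0, 0, 0]], [[0, 0, 0], [0, 0, 0]], [[0, 0, 0], [0, 0, 0]], [[0, 0, 0], [0, 0, 0]]], jaw=0, grip_force=50)

```text
time_s: 33.25
eef_pos: [0.5356, 0.3327, 0.0054]
orientation: [0.003, 0.997, 0.049, -0.061]
ft_force: [-1.2, -0.8, 8.4]
gripper_width: 0.0487
grasp_force: 52.1
```

```bash
python3 -c "
from plan import *
P,Q=mod(*A,.006); s=robot.observe(); print(s['gripper_width'],s['eef_pos'],s['ft_force'],s['grasp_force']);inc(P,Q)"
```

```text
0.04870111385722996 [0.5356 0.3327 0.0054] [-1.2344 -0.7859  8.4082] 52.11414098739624
shift [ 0.     -0.0003 -0.0006] turn [-0.04 -0.04 -0.02]
```

Request:
arm_command(increments=[[[-0.004, 0, -0.03], [0, 0, 0]], [[-0.01, 0, -0.085], [0, 0, 0]], [[0.02, 0.02, -0.1], [0, 0, 2]], [[0.065, 0.05, -0.105], [0.4, 0, 4]], [[0.105, 0.09, -0.108], [0.8, 0, 6]], [[0.105, 0.15, -0.108], [1, 0, 8]], [[0.105, 0.21, -0.108], [1.3, 0, 10]], [[0.105, 0.265, -0.108], [1.5, 0, 12]]])

```text
time_s: 34.25
eef_pos: [0.6781, 0.0779, 0.0991]
orientation: [-0.004, 0.996, -0.057, -0.061]
ft_force: [-0.0, 1.1, -1.7]
gripper_width: 0.0488
grasp_force: 52.9
```

```bash
python3 -c "
from plan import *
U,V=mod(*N,.018); s=robot.observe(); print(s['gripper_width'],s['eef_pos'],s['ft_force'],s['joint_positions']);inc(U+[0,0,.06],V)"
```

```text
0.04881347941396677 [0.6781 0.0779 0.0991] [-0.0187  1.0738 -1.6798] [-0.2246  1.118   0.2362  0.9789 -0.2579  1.19   -1.6798]
shift [0.0197 0.0737 0.0188] turn [0.15 0.01 1.38]
```

Request:
arm_command(increments=[[[0.01, 0.037, 0.0], [0, 0, 0.7]], [[0.0197, 0.0737, 0.01], [0, 0, 1.4]], [[0.0197, 0.0737, 0.0188], [0, 0, 1.4]], [[0.0197, 0.0737, 0.0188], [0, 0, 1.4]], [[0.0197, 0.0737, 0.0188], [0, 0, 1.4]]])

```text
time_s: 34.88
eef_pos: [0.6871, 0.0062, 0.0781]
orientation: [-0.003, 0.996, -0.068, -0.061]
ft_force: [0.0, 0.4, -2.3]
gripper_width: 0.0487
grasp_force: 52.9
```

```bash
python3 snap.py w1; python3 -c "
from plan import *
U,V=mod(*N,.018); s=robot.observe(); print(s['gripper_width'],s['eef_pos'],s['ft_force'],s['joint_positions']);inc(U+[0,0,.06],V);inc(U+[0,0,.012],V)
C=snapcam('w1');p,q=pose()
from fit3 import rect
print('nest outer',proj(C,rect(N,.0542,.0342,.026)))
m=p+[.0012,0,.0]; print('module top',proj(C,rect([m[0],m[1],N[2]],.045,.025,p[2]+.018)))
"|tail -12
```

```text
34.875 [0.6871 0.0062 0.0781] 0.0030190186769686045 [-0.122   1.1525  0.2338  0.9629 -0.2493  1.172  -1.6065]
 [[-0.0562 -0.0234]
 [-0.0955  0.0089]
 [-0.1694  0.2776]
 [ 0.3306 -0.27  ]]
nest outer [[257.932  161.843 ]
 [386.3524 162.081 ]
 [372.1603 326.8511]
 [268.6402 326.8158]]
module top [[246.5351 227.6919]
 [386.258  227.8664]
 [369.5094 407.5025]
 [261.8019 407.5456]]
```

```bash
python3 - <<'E' 2>&1 | tail -12
from plan import *
U,V=mod(*N,.018); inc(U+[0,0,.06],V);inc(U+[0,0,.012],V)
C=snapcam('w1');p,q=pose(); h=N[2]; H=R.from_euler("z",h); n=np.array([N[0],N[1],.026])
mc=p+H.apply([.0012,0,0])
for dy in (-.015,0.,.015):
    pr=proj(C,[n+H.apply([.0542,dy,0]),n+H.apply([.0462,dy,0]),mc+H.apply([.045,dy,.018]),mc+H.apply([.045,dy,-.006])])
    col=int(round(pr[0,0])); g=cv2.imread("pics/w1.png")[:,col].astype(int).sum(1)//3
    print(col,"wall out/in",pr[:2,1],"mod top/bottom far edge",pr[2:,1]); print(g[140:250].tolist())
E
```

```text
shift [0.0001 0.0033 0.0001] turn [ 0.14 -0.01  0.15]
shift [0.006  0.0032 0.0478] turn [ 0.14 -0.01  0.15]
350 wall out/in [162.0142 176.8409] mod top/bottom far edge [227.8023 206.3729]
[204, 204, 205, 108, 102, 71, 69, 80, 94, 103, 113, 122, 126, 127, 128, 126, 77, 73, 91, 97, 99, 100, 98, 191, 231, 217, 212, 161, 124, 133, 134, 134, 132, 170, 196, 231, 219, 119, 124, 126, 125, 127, 127, 101, 99, 99, 97, 69, 72, 67, 69, 69, 67, 66, 69, 67, 67, 68, 68, 69, 68, 68, 67, 68, 67, 68, 65, 78, 95, 94, 97, 94, 96, 95, 93, 97, 94, 92, 92, 94, 95, 92, 93, 93, 94, 94, 91, 90, 90, 113, 113, 115, 114, 117, 57, 41, 41, 36, 42, 38, 41, 40, 32, 36, 37, 36, 40, 41, 38, 43]
322 wall out/in [161.962  176.7934] mod top/bottom far edge [227.7499 206.3215]
[203, 204, 204, 108, 99, 66, 64, 67, 71, 73, 72, 71, 71, 72, 71, 72, 72, 71, 89, 96, 100, 98, 94, 119, 120, 119, 119, 117, 118, 118, 116, 119, 120, 121, 124, 120, 109, 69, 65, 65, 66, 64, 66, 67, 68, 67, 69, 68, 67, 68, 63, 66, 66, 66, 62, 65, 66, 64, 64, 68, 64, 65, 62, 64, 64, 63, 64, 76, 90, 93, 90, 88, 90, 92, 91, 93, 91, 90, 91, 90, 91, 87, 93, 93, 91, 92, 91, 91, 90, 113, 115, 115, 117, 114, 55, 36, 36, 34, 31, 34, 32, 32, 32, 34, 33, 30, 33, 34, 35, 36]
294 wall out/in [161.9098 176.7458] mod top/bottom far edge [227.6975 206.27  ]
[95, 98, 93, 95, 97, 59, 59, 63, 68, 66, 69, 68, 67, 67, 68, 67, 64, 64, 88, 93, 93, 92, 91, 118, 119, 118, 119, 117, 120, 119, 118, 118, 117, 117, 119, 119, 108, 65, 64, 65, 64, 65, 65, 63, 64, 63, 64, 61, 63, 64, 61, 65, 63, 60, 63, 65, 62, 63, 60, 65, 65, 65, 61, 64, 64, 65, 64, 75, 92, 90, 90, 95, 91, 90, 94, 91, 93, 92, 93, 90, 92, 93, 94, 89, 93, 90, 91, 91, 90, 115, 117, 116, 121, 117, 55, 28, 34, 32, 30, 26, 35, 38, 29, 32, 28, 33, 34, 34, 32, 27]
```

Request:
arm_command(increments=[[[0, 0.0032, 0.0], [0.1, 0, 0.1]], [[0.002, 0.0032, 0.016], [0.1, 0, 0.1]], [[0.004, 0.0032, 0.032], [0.1, 0, 0.1]], [[0.0055, 0.0032, 0.0438], [0.1, 0, 0.1]], [[0.0055, 0.0032, 0.0438], [0.1, 0, 0.1]], [[0.0055, 0.0032, 0.0438], [0.1, 0, 0.1]]])

```text
time_s: 35.67
eef_pos: [0.6868, 0.0017, 0.0338]
orientation: [-0.004, 0.996, -0.069, -0.061]
ft_force: [0.2, 0.2, -1.9]
gripper_width: 0.0486
grasp_force: 53.5
```

```bash
cat > chm.py <<'E'
from plan import *
U,V=mod(*N,.018); s=robot.observe(); print(s['time_s'],s['gripper_width'],s['eef_pos'],s['ft_force'],s['ft_torque']);inc(U,V)
E
python3 chm.py
```

```text
35.675 0.0486334116488218 [0.6868 0.0017 0.0338] [ 0.2354  0.2066 -1.9236] [ 0.0206 -0.1837  0.0458]
shift [ 0.0018 -0.0011  0.0157] turn [ 0.06 -0.01 -0.02]
```

Request:
arm_command(increments=[[[0, -0.001, 0.0], [0, 0, 0]], [[0.0, -0.001, 0.003], [0, 0, 0]], [[0.0005, -0.001, 0.006], [0, 0, 0]], [[0.001, -0.001, 0.009], [0, 0, 0]], [[0.001, -0.001, 0.009], [0, 0, 0]]])

```text
time_s: 36.3
eef_pos: [0.6865, 0.0027, 0.0241]
orientation: [-0.004, 0.996, -0.069, -0.061]
ft_force: [-0.2, -0.6, -1.2]
gripper_width: 0.0487
grasp_force: 53.5
```

```bash
python3 chm.py
```

```text
36.3 0.04867131578227985 [0.6865 0.0027 0.0241] [-0.1737 -0.5867 -1.1728] [-0.0054 -0.1378 -0.0445]
shift [ 0.0011 -0.0001  0.006 ] turn [ 0.06  0.05 -0.02]
```

Request:
arm_command(increments=[[[0.0004, 0, 0.002], [0, 0, 0]], [[0.0007, 0, 0.004], [0, 0, 0]], [[0.0008, 0, 0.0055], [0, 0, 0]], [[0.0008, 0, 0.0065], [0, 0, 0]], [[0.0008, 0, 0.0065], [0, 0, 0]]])

```text
time_s: 36.92
eef_pos: [0.6866, 0.0027, 0.0178]
orientation: [-0.004, 0.996, -0.069, -0.061]
ft_force: [1.5, -0.2, -2.1]
gripper_width: 0.049
grasp_force: 53.5
```

```bash
python3 chm.py
```

```text
36.925 0.04901962884357491 [0.6866 0.0027 0.0178] [ 1.5479 -0.1923 -2.1028] [ 0.0574 -0.1489  0.0343]
shift [ 0.0002 -0.     -0.0002] turn [ 0.05  0.03 -0.02]
```

Request:
arm_command(increments=[[[0.0, 0, 0.001], [0, 0, 0]], [[0.0, 0, 0.002], [0, 0, 0]], [[0, 0, 0.002], [0, 0, 0]]])

```text
time_s: 37.3
eef_pos: [0.6867, 0.0028, 0.0174]
orientation: [-0.004, 0.996, -0.069, -0.061]
ft_force: [-5.9, 0.4, 18.7]
gripper_width: 0.0488
grasp_force: 55.7
```

```bash
python3 chm.py
```

```text
37.3 0.048806390229587854 [0.6867 0.0028 0.0174] [-5.9095  0.394  18.7263] [0.2842 1.5802 0.0894]
shift [ 0.0001 -0.     -0.0006] turn [ 0.04 -0.02 -0.01]
```

Request:
arm_command(increments=[[[0, 0, -0.001], [0, 0, 0]], [[0, 0, -0.001], [0, 0, 0]], [[0, 0, -0.001], [0, 0, 0]], [[0, 0, -0.001], [0, 0, 0]]], jaw=80)

```text
time_s: 37.8
eef_pos: [0.6865, 0.0027, 0.0168]
orientation: [-0.004, 0.996, -0.069, -0.061]
ft_force: [0.9, 0.4, 0.5]
gripper_width: 0.0684
grasp_force: 0.0
```

Request:
arm_command(increments=[[[0, 0, -0.03], [0, 0, 0]], [[0, 0, -0.08], [0, 0, 0]], [[0, 0, -0.13], [0, 0, 0]], [[0, 0, -0.18], [0, 0, 0]], [[0, 0, -0.18], [0, 0, 0]], [[0, 0, -0.18], [0, 0, 0]]])

```text
time_s: 38.55
eef_pos: [0.708, -0.0001, 0.1949]
orientation: [-0.004, 0.996, -0.069, -0.062]
ft_force: [-0.4, 0.2, -0.7]
gripper_width: 0.0685
grasp_force: 0.0
```

```bash
python3 snap.py z1; python3 - <<'E' 2>&1 | tail -40
from plan import *
from fit3 import rect
s=robot.observe();print(s['gripper_width'],s['ft_force'],s['eef_pos'])
C=snapcam('z1'); print("nest in",proj(C,rect(N,.0462,.0262,.026)),"\nmodule top",proj(C,rect(N,.045,.025,.036)))
h=N[2];H=R.from_euler("z",h);n=np.array([N[0],N[1],0]); im=cv2.imread("pics/z1.png").astype(int).sum(2)//3
def prof(a,b,k=60):
    L=np.linspace(proj(C,n+H.apply(a))[0],proj(C,n+H.apply(b))[0],k); return [int(im[int(round(v)),int(round(u))]) for u,v in L]
# cross wall tops and module at module-top height z .036, step 1mm
for y in(-.02,.02): print("x+ end",prof([.06,y,.036],[.035,y,.036],26),"x- end",prof([-.06,y,.036],[-.035,y,.036],26))
for x in(-.038,.038): print("y",prof([x,-.04,.036],[x,-.018,.036],23),prof([x,.04,.036],[x,.018,.036],23))
W=lambda X:M+SQ.apply(X)
for d in(130,139): 
    f=np.radians(d); print("ball",d,proj(cam("side"),W([-.03+.07*np.cos(f),-.07*np.sin(f),.043])),proj(cam("top"),W([-.03+.07*np.cos(f),-.07*np.sin(f),.043])))
cv2.imwrite("pics/sideE.png",camera("side"));cv2.imwrite("pics/topE.png",camera("top"))
t=cv2.imread("pics/topE.png").astype(int).sum(2)//3; print(t[284:320,285:325:1][::2,::2])
E
```

```text
38.55 [ 0.708  -0.0001  0.1949] 0.01192753672447247 [-0.0968  1.0957  0.2536  0.6824 -0.2373  1.505  -1.644 ]
y [113, 113, 111, 112, 114, 111, 110, 110, 181, 207, 207, 205, 207, 206, 210, 186, 188, 206, 204, 207, 208, 206, 206] [67, 57, 55, 56, 57, 56, 77, 101, 101, 100, 102, 101, 102, 99, 87, 87, 100, 101, 103, 102, 101, 103, 101]
y [118, 118, 115, 115, 111, 114, 117, 114, 143, 220, 216, 218, 218, 217, 217, 207, 218, 217, 217, 217, 218, 61, 42] [54, 55, 57, 57, 55, 54, 75, 97, 102, 99, 103, 101, 99, 98, 86, 84, 99, 100, 98, 100, 81, 34, 38]
ball 130 [[402.3636 229.1009]] [[323.1301 312.1418]]
ball 139 [[404.6225 232.7701]] [[319.3662 314.4852]]
[[ 85  85  85  84  85  84  85  84  86  85  85  75  81  86  86  69  77  86
   86  84]
 [ 86  86  86  86  85  85  86  87  87  86  84  75  85  88  85  64  83  88
   88  84]
 [ 89  87  88  88  88  88  88  88  88  87  85  74  87  89  85  64  84  91
   90  82]
 [ 89  90  89  90  89  89  89  89  90  89  84  75  89  91  86  64  85  90
   91  80]
 [ 91  91  92  91  91  89  90  90  91  90  86  78  90  91  86  68  87  90
   91  78]
 [ 92  93  92  92  92
[... 384 characters left out ...]
  96  96
  101  81]
 [ 94  95  96  96  95  95  96  96  95  96  88  85  97  97  81  77  96  96
  102  82]
 [ 95  95  95  96  96  95  95  95  96  95  88  85  96  97  81  79  96  97
  101  79]
 [ 96  95  96  96  95  95  95  95  96  96  89  87  95  96  80  79  96  96
  101  79]
 [ 94  94  95  95  94  95  94  95  95  96  90  86  93  96  81  77  95  97
  100  79]
 [ 94  94  93  94  93  94  94  93  95  94  88  84  94  94  81  75  95  96
   98  79]
 [ 92  93  94  93  93  93  93  93  94  93  89  84  93  93  79  77  94  95
   96  78]
 [ 92  93  92  93  92  93  93  92  93  92  87  82  93  94  80  75  93  94
   96  78]
 [ 91  91  92  92  91  90  91  91  91  91  87  80  93  92  83  73  91  93
   94  78]]
```

```bash
python3 - <<'E' 2>&1 | tail -30
from plan import *
C=snapcam('z1');h=N[2];H=R.from_euler("z",h);n=np.array([N[0],N[1],0]); im=cv2.imread("pics/z1.png").astype(int).sum(2)//3
def prof(a,b,k):
    L=np.linspace(proj(C,n+H.apply(a))[0],proj(C,n+H.apply(b))[0],k); return [int(im[int(round(v)),int(round(u))]) for u,v in L]
for y in(-.022,.022): print("x+",prof([.06,y,.036],[.035,y,.036],26),"\nx-",prof([-.06,y,.036],[-.035,y,.036],26))
s=cv2.imread("pics/sideE.png").astype(int).sum(2)//3; print(s[222:246,394:418])
E
```

```text
[ 59  58  56  49  47  46  41  38  35  30  29  33  33  49  98 143 155 156
  155 155 155 156 156 155]
 [ 23  22  21  23  21  22  20  22  22  25  25  27  28  48  96 143 155 156
  156 156 156 156 156 155]
 [ 25  23  23  26  32  32  33  35  31  24  24  27  34  64 109 146 155 156
  155 156 156 155 155 156]
 [ 56  63  67  68  71  73  75  78  69  53  43  44  62  98 131 151 156 156
  155 155 155 155 156 155]
 [107 117 120 121 123 123 125 125 117 101  87  86 101 129 148 154 156 155
  156 156 155 156 155 155]
 [141 148 149 149 150 150 150 150 145 137 130 129 136 149 154 155 156 156
  155 156 156 156 156 155]
 [154 155 155 156 156 156 155 156 154 153 151 151 152 154 155 156 155 156
  156 156 155 156 156 156]
 [155 156 156 156 156 156 156 156 155 155 156 155 155 155 156 156 155 156
  155 156 156 156 155 156]
 [156 155 156 155 156 156 156 155 156 156 155 156 156 156 156 155 156 155
  156 155 156 156 156 155]
 [156 155 156 156 156 156 156 156 156 155 155 156 156 156 156 156 156 156
  156 155 156 155 156 156]
 [156 156 156 156 156 156 156 156 157 156 155 155 156 156 156 156 156 156
  156 156 155 155 156 155]
 [155 155 156 156 156 156 155 157 156 156 156 156 156 156 156 155 156 156
  156 155 156 155 156 155]
 [156 156 156 156 156 156 155 156 156 156 155 156 156 156 155 156 156 156
  156 156 156 156 156 155]
 [156 157 156 156 156 156 156 156 156 156 155 156 156 156 156 156 156 156
  155 156 156 155 155 156]
 [156 156 155 156 156 155 155 156 156 156 155 156 156 156 156 156 156 155
  156 155 156 156 155 156]]
```

```bash
python3 - <<'E' 2>&1 | tail -9
from plan import *
C=snapcam('z1');h=N[2];H=R.from_euler("z",h);n=np.array([N[0],N[1],0]); im=cv2.imread("pics/z1.png").astype(int).sum(2)//3
def prof(a,b,k):
    L=np.linspace(proj(C,n+H.apply(a))[0],proj(C,n+H.apply(b))[0],k); return [int(im[int(round(v)),int(round(u))]) for u,v in L]
for y in(-.022,.022): print("x+",prof([.06,y,.036],[.035,y,.036],26),"\nx-",prof([-.06,y,.036],[-.035,y,.036],26))
print(proj(C,n+H.apply([-.06,.0,.036])), robot.observe()["time_s"])
s=cv2.imread("pics/sideE.png").astype(int).sum(2)//3; print(s[224:236:2,396:414:2].tolist())
E
```

```text
x+ [61, 62, 74, 82, 106, 105, 105, 105, 103, 106, 104, 94, 85, 84, 83, 83, 104, 105, 184, 186, 217, 218, 217, 216, 219, 217] 
x- [110, 112, 112, 112, 112, 109, 114, 111, 111, 110, 115, 134, 205, 205, 207, 203, 206, 205, 206, 205, 206, 205, 204, 203, 205, 205]
x+ [57, 55, 68, 80, 92, 102, 102, 100, 101, 99, 101, 100, 75, 77, 78, 88, 98, 101, 99, 103, 101, 101, 98, 98, 98, 101] 
x- [59, 59, 59, 60, 59, 60, 58, 59, 59, 60, 56, 72, 105, 105, 103, 100, 102, 101, 100, 103, 99, 101, 103, 101, 101, 104]
[[315.3824 279.4297]] 38.7
[[121, 124, 124, 124, 126, 137, 150, 150, 149], [155, 156, 155, 155, 155, 156, 156, 156, 156], [154, 151, 150, 141, 116, 122, 148, 155, 156], [107, 93, 82, 65, 36, 46, 109, 155, 156], [21, 21, 20, 22, 25, 28, 96, 155, 156], [67, 71, 75, 69, 43, 62, 131, 156, 155]]
```

```bash
python3 -c "
from station import job
print(job.hand_in())"
```

```text
the job is handed in; nothing more can be done
None
```

I handed the job in at about 39 s of the 72 s allowed: the magnifier is seated to its collar with the lens over the nest, the lever is clamped at its stop, and the farthest module sits in the nest. I judged the lever's stop and the module's seating by contact force and height plus pixel checks, not a final picture.

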